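Load the orbital shaker with conical flasks

ROBOT

A 6-joint arm with a two-finger parallel gripper is mounted at the origin on the work surface. World frame = base frame: x ahead of the robot, y to its left, z up, the work surface at z = 0. Lengths are in mm, angles in degrees, forces in N, time in s.
With the tool pointing down it reaches from about 350 to 850 mm from the base axis. Payload 8.1 kg.
Tool frame: the origin (TCP) lies midway between the tips of the shut fingers; the grasp point (between the pads) lies hold_point_z behind it (hold_point_z is the distance from the TCP to the grasp point, in mm); z points along the fingers, x is the direction in which the jaws open and shut, and the axes are right-handed (so a half turn about z gives the same grasp; the last joint's range is limited). The gripper opens to 85 mm and grips with 20 to 120 N. Pads are 22 mm wide; open, the fingers measure 114 mm over their backs; the gripper's body (76 mm by 85 mm) begins 54 mm behind the grasp point. The pads swing forward as they close: fully open they stand 13 mm farther back than shut.
Start: joints at [-68.491, 7.471, 85.268, -0, 87.261, -4.893], TCP at [266.819, -537.413, 231.292] pointing down, gripper open.
Joint ranges: [-169.43, 169.43], [-51.17, 129.36], [1.28, 143.12], [-76.62, 256.62], [0, 156.53], [-152.29, 152.29]. Speed limits (degrees/s): [136.94, 136.94, 159.86, 180, 180, 180].

INTERFACE

Orientations are given as [roll, pitch, yaw] about the fixed x, y, z axes, in that order (R = Rz(yaw) Ry(pitch) Rx(roll)).
In Python, from bench import * gives the robot as it stands.
- The arm moves only by the shell command python3 -m pendant 'ROWS' [OPENING] [FORCE]. ROWS is JSON, a list that holds one entry, the list of rows, each a list of 4 numbers: the shift along the tool's x, y, z normalised to -1 to 1, where 1 is 0.02 m, then the turn about the tool's z normalised to -1 to 1, where 1 is 0.08 rad. A call has exactly 10 rows; each row shifts and turns the pose as measured when the row begins, along the tool's axes as they then stand; what a row does not reach is not made up. A row lasts 1/12 s, in which the tool goes at most 41.7 mm and 7.16 degrees, less where a joint would pass 70% of its speed; a pose out of reach is approached as far as the arm can. A call with a number of a shift or a turn outside -1 to 1 is refused whole. A call with a gripper value outside its range is refused whole. OPENING is the gripper's target within -1 to 1 (fully open at 1, half-way at 0, shut at -1), set as the call begins (- or left out, the last holds). The fingers move at their own pace and stop on an object; FORCE is the grip in N (left out, the last holds). Time passes only in rows, so rows that do not move let the fingers close, or fill a call up. It gives the time, the measured TCP pose, the force and the opening at its end, in the units of the state.
- sense(): the state, without advancing time (a new reading comes with each control period).
- snapshot(name): name is "scene" or "side" or "wrist"; returns the picture (400x640x3 uint8, red, green, blue); there is no depth.
- calibration(name): a dict with "mtx" (3x3 intrinsics, pixels), "world_to_cam" (4x4, takes a point from world to camera coordinates); the wrist camera has in their place "hand_eye" (4x4, takes a point from camera to tool coordinates, whose origin is the TCP and whose axes are the tool frame's). Camera axes: x right, y down, z forward; pixel columns grow to the right and rows downward; lengths in mm; the calibration is good to about 2 mm. A picture is of the moment at which its call begins: read the wrist's pose just before it. calibration takes no time and is no camera call.
- hand_in(): hands the job in, once; it reports no verdict.
The state is a dict: "time": time; "joint_pos": joint angles; "qd": joint speeds; "joint_efforts": joint torques, N m; "tool_pos": TCP position; "tcp_rot": TCP orientation; "ft_force": force on the tool from outside, world axes, zero at the start; "wrist_torque": the same for the moment, N m; "finger_gap": finger opening in mm.
Only numpy, scipy, OpenCV 4.12 (cv2) and the standard library are available. Lean on these libraries where they do the work, as an engineer would, in place of code of your own. Each camera call takes 0.05 s, during which the arm holds its last target.

TASK

Load the shaker for the next run: pick the four conical flasks out of the glassware on the bench and stand each one in the clamp of its own size on the shaker platform, upright and fully down between the prongs. Set the flasks down gently, do not drop or tip them, and leave the beaker and the volumetric flask standing where they are.

Things in the scene. Friction and masses are not known exactly. Their poses are not given: they have to be found in the camera images.
- flask50: 50 mL conical (Erlenmeyer) flask, clear glass, smallest of four, loose, upright on the bench. Base 51 mm across, 90 mm tall; the cone narrows evenly to a straight neck 22 mm in diameter, from 60 mm above the base to the top (thin rim bead). About 40 g, give or take a quarter. Take it by the neck from above. Origin: centre of the underside; z up the flask.
- flask100: 100 mL conical (Erlenmeyer) flask, clear glass, second smallest of four, loose, upright on the bench. Base 64 mm across, 105 mm tall; the cone narrows evenly to a straight neck 22 mm in diameter, from 70 mm above the base to the top (thin rim bead). About 65 g, give or take a quarter. Take it by the neck from above. Origin: centre of the underside; z up the flask.
- flask250: 250 mL conical (Erlenmeyer) flask, clear glass, second largest of four, loose, upright on the bench. Base 85 mm across, 145 mm tall; the cone narrows evenly to a straight neck 34 mm in diameter, from 100 mm above the base to the top (thin rim bead). About 130 g, give or take a quarter. Take it by the neck from above. Origin: centre of the underside; z up the flask.
- flask500: 500 mL conical (Erlenmeyer) flask, clear glass, largest of four, loose, upright on the bench. Base 105 mm across, 180 mm tall; the cone narrows evenly to a straight neck 34 mm in diameter, from 128 mm above the base to the top (thin rim bead). About 190 g, give or take a quarter. Take it by the neck from above. Origin: centre of the underside; z up the flask.
- clamp50: Clamp for the 50 mL flask, smallest of four, fixed on the shaker platform (285 mm square, 100 mm above the bench): steel cross 3 mm thick, four rigid prongs on its diagonals, 59 mm across inside (4 mm play all round), tips flared to 79 mm, 37 mm high. Origin: centre of its underside; x, y along the platform edges; a seated flask's base is at z +3 mm. Clamps form a 130 mm square.
- clamp100: Clamp for the 100 mL flask, second smallest of four, fixed on the shaker platform (285 mm square, 100 mm above the bench): steel cross 3 mm thick, four rigid prongs on its diagonals, 72 mm across inside (4 mm play all round), tips flared to 92 mm, 38 mm high. Origin: centre of its underside; x, y along the platform edges; a seated flask's base is at z +3 mm. Clamps form a 130 mm square.
- clamp250: Clamp for the 250 mL flask, second largest of four, fixed on the shaker platform (285 mm square, 100 mm above the bench): steel cross 3 mm thick, four rigid prongs on its diagonals, 93 mm across inside (4 mm play all round), tips flared to 113 mm, 40 mm high. Origin: centre of its underside; x, y along the platform edges; a seated flask's base is at z +3 mm. Clamps form a 130 mm square.
- clamp500: Clamp for the 500 mL flask, largest of four, fixed on the shaker platform (285 mm square, 100 mm above the bench): steel cross 3 mm thick, four rigid prongs on its diagonals, 113 mm across inside (4 mm play all round), tips flared to 133 mm, 41 mm high. Origin: centre of its underside; x, y along the platform edges; a seated flask's base is at z +3 mm. Clamps form a 130 mm square.
- beaker: Clear glass beaker, 68 mm across, 95 mm tall, straight sided, open, loose, standing among the flasks. Not to be moved. Origin: centre of the underside.
- volflask: Stoppered volumetric flask: pear-shaped bulb 54 mm across, thin neck 15 mm in diameter, white stopper, 148 mm tall in all, loose, standing among the conical flasks. Not to be moved. Origin: centre of the underside.
Mind the look-alikes: they are no part of the job. What is shaped like the flask100 but green or pink is not meant.

How it is judged:
By the outcome, as a careful person would: the job done as asked, in the order asked, and still so for the second after the job is handed in, with the robot touching nothing.
It also fails if it takes over 115 s, if anything falls off the work surface, if the arm or the gripper's body presses on something with over 40 N, if the wrist force passes 120 N, or if a joint passes its speed limit or range.

## Working session

There is one attempt and no reset: what is moved stays moved. The work goes in short steps, Python scripts to look and compute and a shell command to move; the robot and the scene stay as the last step left them, time stands still between calls to the robot, and variables do not carry over. Pictures are saved under pics/ and viewed, and the job is handed in when it is done.

```bash
ls; mkdir -p pics; python3 - <<'E'
from bench import *
import cv2,numpy as np
s=sense();print(s)
for n in("scene","side","wrist"):
    im=snapshot(n);cv2.imwrite(f"pics/{n}0.png",im[:,:,::-1])
    c=calibration(n);print(n,{k:np.round(np.array(v),3).tolist() for k,v in c.items()})
print(sense()['time'])
E
```

```text
pics
{'time': 0.0, 'joint_pos': array([-6.84931099e+01,  7.51456193e+00,  8.53307495e+01, -8.19597130e-06,
        8.72608472e+01, -4.89549585e+00]), 'qd': array([-0.05778887,  0.10085787, -0.0370073 , -0.01408487,  0.07245134,
       -0.06277286]), 'joint_efforts': array([ 2.74446265e-04, -5.69398284e+01, -5.00548983e+01, -3.84692248e-04,
        1.50016072e-02,  6.26926453e-05]), 'tool_pos': array([ 266.596323  , -536.8989723 ,  230.23603024]), 'tcp_rot': array([-1.79990949e+02,  1.05772020e-01, -6.35976053e+01]), 'ft_force': array([-0.74633495, -0.77024744,  0.23705085]), 'wrist_torque': array([-0.04622259,  0.03011182,  0.00759078]), 'finger_gap': 85.37403222022934}
scene {'mtx': [[481.816, 0.0, 316.7], [0.0, 481.816, 204.615], [0.0, 0.0, 1.0]], 'world_to_cam': [[-0.318, 0.948, 0.014, 178.422], [0.672, 0.236, -0.702, -234.124], [-0.669, -0.214, -0.712, 1620.931], [0.0, 0.0, 0.0, 1.0]]}
side {'mtx': [[362.092, 0.0, 318.932], [0.0, 362.092, 199.192], [0.0, 0.0, 1.0]], 'world_to_cam': [[0.995, -0.101, -0.021, -475.996], [-0.081, -0.642, -0.762, 107.822], [0.063, 0.76, -0.647, 879.65], [0.0, 0.0, 0.0, 1.0]]}
wrist {'mtx': [[285.855, 0.0, 319.829], [0.0, 285.855, 200.034], [0.0, 0.0, 1.0]], 'hand_eye': [[1.0, 0.001, 0.0, 0.292], [-0.001, 0.946, 0.325, -84.941], [0.0, -0.325, 0.946, -142.584], [0.0, 0.0, 0.0, 1.0]]}
0.15
```

View pics/scene0.png

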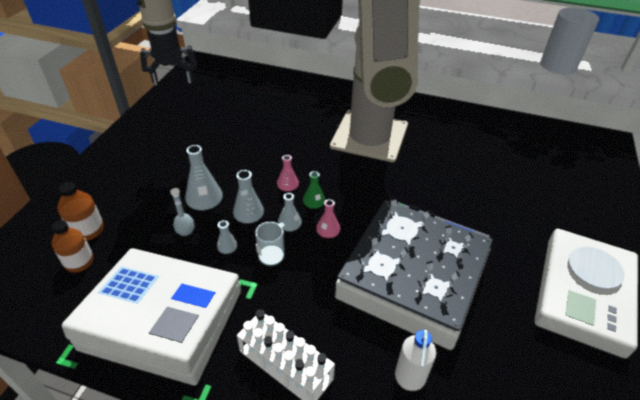

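View pics/side0.png

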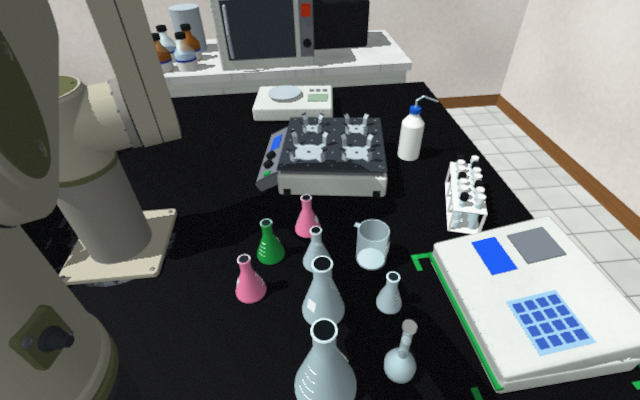

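View pics/wrist0.png

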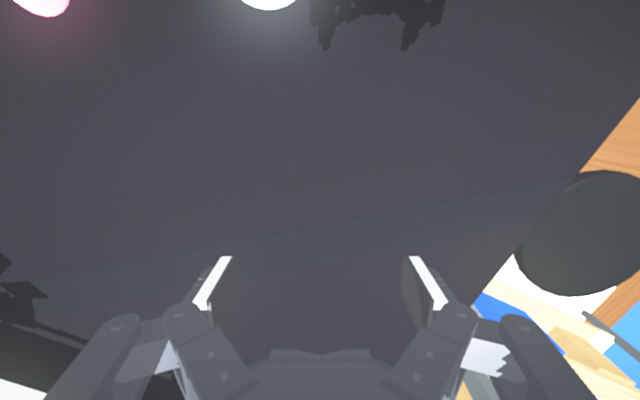

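The scene view shows the clear flasks with rims at 500 (196,150), 250 (244,175), 100 (290,197) and 50 (223,224). Look-alikes are pink (288,158), pink (329,203) and green (314,174). The volumetric flask is at (177,190), the beaker at (270,240), and the clamps are around (402,228), (381,265), (453,247) and (436,288). I'll enlarge these.

```bash
python3 - <<'E'
import cv2
a=cv2.imread('pics/scene0.png');b=cv2.imread('pics/side0.png')
cv2.imwrite('pics/c1.png',cv2.resize(a[140:270,160:350],None,fx=4,fy=4,interpolation=cv2.INTER_CUBIC))
cv2.imwrite('pics/c2.png',cv2.resize(a[190:340,335:500],None,fx=4,fy=4,interpolation=cv2.INTER_CUBIC)[:600])
cv2.imwrite('pics/c3.png',cv2.resize(b[215:400,225:425],None,fx=3.2,fy=3.2,interpolation=cv2.INTER_CUBIC))
cv2.imwrite('pics/c4.png',cv2.resize(b[105:200,255:395],None,fx=5,fy=5,interpolation=cv2.INTER_CUBIC))
E
```

```text
(no output)
```

View pics/c1.png

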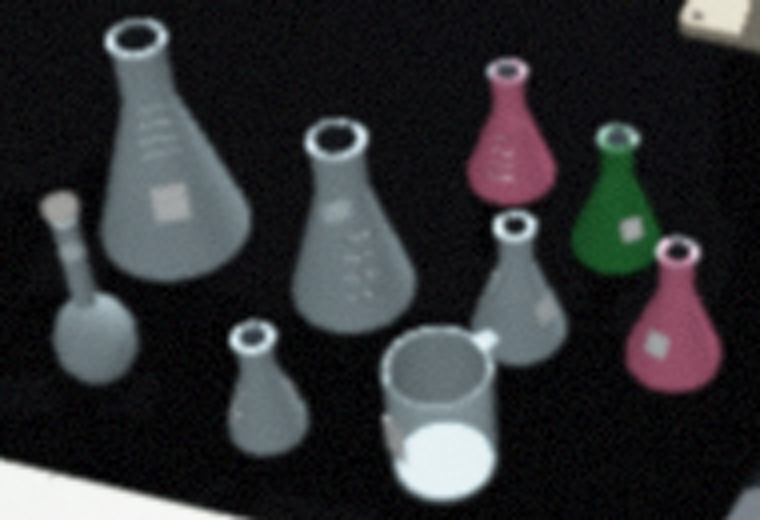

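View pics/c2.png

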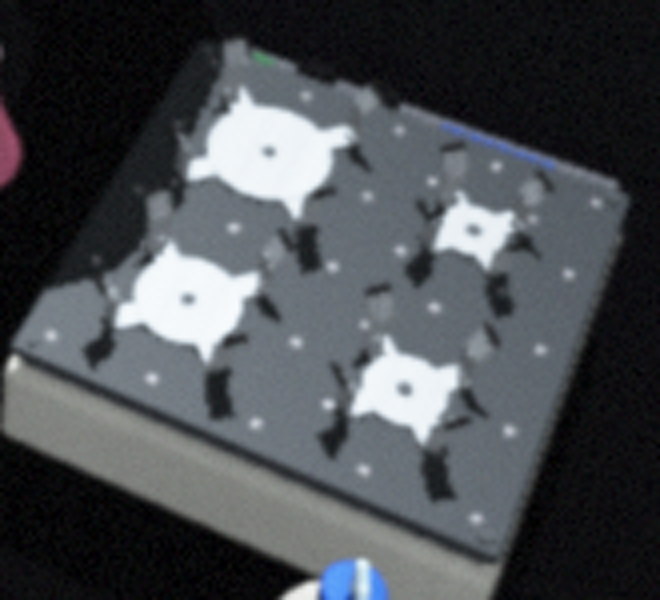

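View pics/c3.png

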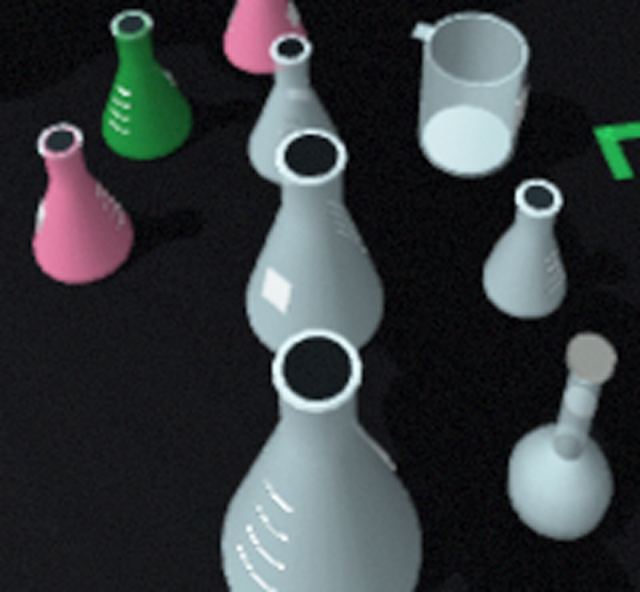

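View pics/c4.png

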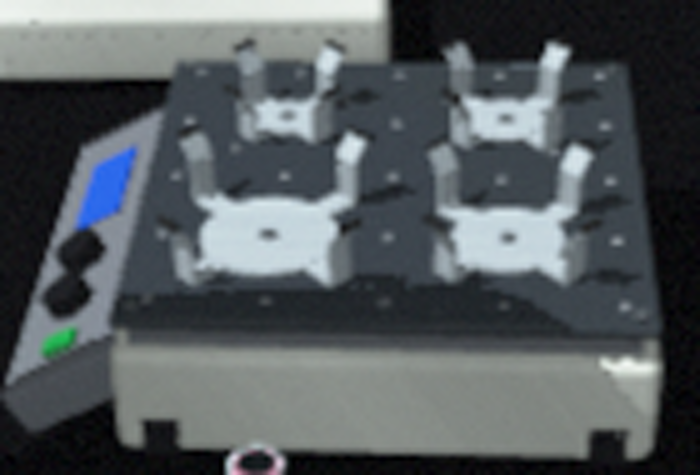

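```bash
cat > h.py <<'E'
from bench import *
import numpy as np,cv2
def ray(n,uv):
    c=calibration(n);K=np.array(c['mtx']);T=np.array(c['world_to_cam'])
    d=np.linalg.solve(K,[uv[0],uv[1],1]);R=T[:3,:3]
    return -R.T@T[:3,3],(R.T@d)/np.linalg.norm(d)
def plane(n,uv,z):
    o,d=ray(n,uv);return o+d*(z-o[2])/d[2]
def tri(a,b):
    A=np.zeros((3,3));B=np.zeros(3);L=[]
    for n,u in(('scene',a),('side',b)):
        o,d=ray(n,u);P=np.eye(3)-np.outer(d,d);A+=P;B+=P@o;L.append((o,P))
    x=np.linalg.solve(A,B);return x,[np.linalg.norm(P@(x-o)) for o,P in L]
E
python3 - <<'E'
from h import *
sc=lambda u,v:((u+.5)/4-.5+160,(v+.5)/4-.5+140)
si=lambda u,v:((u+.5)/3.2-.5+225,(v+.5)/3.2-.5+215)
D={'500':((137,38),(317,370),180),'250':((337,139),(311,157),145),'100':((516,226),(291,48),105),'50':((254,337),(540,198),90),'beaker':((439,368),(477,50),95),'vol':((59,207),(591,357),148),'green':((618,137),(132,23),105),'pinkA':((508,70),(62,140),105)}
for k,(a,b,h) in D.items():
    x,r=tri(sc(*a),si(*b));print(k,x.round(1),np.round(r,1),plane('scene',sc(*a),h).round(1)[:2],plane('side',si(*b),h).round(1)[:2])
print('pink2',plane('scene',sc(678,251),105))
sc=lambda u,v:((u+.5)/4-.5+335,(v+.5)/4-.5+190)
si=lambda u,v:((u+.5)/5-.5+255,(v+.5)/5-.5+105)
P=[]
for k,a,b in(('c500',(269,151),(268,234)),('c250',(188,299),(508,238)),('cA',(474,230),(287,116)),('cB',(405,389),(507,119))):
    x,r=tri(sc(*a),si(*b));P.append(x);print(k,x.round(1),np.round(r,1),plane('scene',sc(*a),103).round(1)[:2],plane('side',si(*b),103).round(1)[:2])
for i,j in((0,1),(2,3),(0,2),(1,3)):
    d=P[j]-P[i];print(np.linalg.norm(d[:2]),np.degrees(np.arctan2(d[1],d[0])))
# clamp plate arm extents scene: cA left tip/right tip, cB
for n,l,r in(('cA',(436,247),(513,213)),('cB',(352,412),(459,372)),('c250',(118,320),(257,279)),('c500',(190,176),(352,133))):
    print(n,np.linalg.norm(plane('scene',sc(*l),103)-plane('scene',sc(*r),103)))
E
```

```text
500 [ 450.1 -382.9  177.5] [0.2 0.2] [ 452.5 -381. ] [ 450.1 -384.5]
250 [ 462.6 -236.3  142.2] [0.2 0.2] [ 465.1 -234.7] [ 462.6 -238.7]
100 [ 462.4 -112.1  102.9] [0. 0.] [ 464.3 -111.3] [ 462.2 -114.1]
50 [ 596.4 -237.8   88. ] [0.5 0.5] [ 597.5 -236.4] [ 596.2 -239.7]
beaker [ 585.  -117.    91.5] [0.6 0.6] [ 587.2 -115.3] [ 584.4 -121. ]
vol [ 580.  -372.3  144. ] [0.5 0.5] [ 583.8 -369.7] [ 578.4 -374.1]
green [358.7 -76.8 104.1] [0. 0.] [359.6 -76.5] [358.8 -77.7]
pinkA [ 317.3 -173.8  104. ] [0.3 0.3] [ 318.1 -173.3] [ 317.7 -175. ]
pink2 [451.2046317   -4.45222046 105.        ]
c500 [470.8 191.  101.3] [0.3 0.3] [472.8 191. ] [470.5 188.8]
c250 [599.6 169.8 101.3] [0.3 0.3] [601.3 169.7] [598.9 167.5]
cA [492.4 319.7 100.9] [0.4 0.4] [494.8 319.3] [491.9 316.4]
cB [621.8 297.8 101.4] [0.2 0.2] [622.8 297.8] [621.4 294.7]
130.55964416229247 -9.37079101113691
131.28157468346805 -9.609772750276424
130.50423071290112 80.4819853756665
129.9605149980881 80.16358994451429
cA 57.927745740565534
cB 69.61159221868671
c250 88.37539359795855
c500 111.01355408249353
```

The clamps come out as a 130 mm square. By plate size, cA is clamp50 and cB is clamp100. Rim heights read about 2 mm low consistently, which is within calibration. The look-alikes are told apart by colour, and the four clear flasks match the given heights and sizes. I'll do the small flasks first. Next I check hold_point_z and start turning to yaw 0 so the tool axes line up with the world.

```bash
python3 - <<'E'
import bench
print([k for k in dir(bench) if not k.startswith('__')], getattr(bench,'hold_point_z',None))
E
python3 -m pendant '[[[0,0,-0.8,0.5],[0,0,0,1],[0,0,0,1],[0,0,0,1],[0,0,0,1],[0,0,0,1],[0,0,0,1],[0,0,0,1],[0,0,0,1],[0,0,0,1]]]' 1 40
```

```text
['PlanningError', 'calibration', 'hand_in', 'hold_point_z', 'sense', 'snapshot'] 18.700000000000003
time: 0.98
tool_pos: [265.8, -534.7, 242.4]
tcp_rot: [179.6, 0.4, -109.0]
ft_force: [0.7, 0.6, -0.3]
finger_gap: 85.1
```

```bash
python3 -m pendant '[[[0,-0.3,0,-1],[-0.4,-0.6,0,-1],[-0.8,-0.9,0,-1],[-0.8,-0.9,0,-1],[-0.8,-0.9,0,0],[-0.8,-0.9,0,0],[-0.8,-0.9,0,0],[-0.8,-0.9,0,0],[-0.8,-0.9,0,0],[-0.8,-0.9,0,0]]]' 1 40
```

```text
time: 1.82
tool_pos: [435.0, -406.8, 237.9]
tcp_rot: [179.5, 0.9, -90.8]
ft_force: [0.3, -0.2, 0.0]
finger_gap: 85.7
```

```bash
python3 -m pendant '[[[-0.85,-0.8,0,0],[-0.95,-0.9,0,0],[-0.95,-0.9,0,0],[-0.95,-0.9,0,0],[-0.95,-0.9,0,-0.1],[-0.95,-0.9,0,-0.1],[-0.95,-0.9,0,0],[-0.8,-0.8,0,0],[-0.6,-0.5,0,0],[0,0,0,0]]]' 1 40; python3 - <<'E'
from h import *
s=sense();print(s['tool_pos'],s['tcp_rot'],s['joint_pos'])
cv2.imwrite('pics/w1.png',snapshot('wrist')[:,:,::-1])
E
```

```text
time: 2.65
tool_pos: [594.1, -234.8, 234.0]
tcp_rot: [179.2, 1.2, -89.6]
ft_force: [-0.0, -1.1, -0.4]
finger_gap: 85.1
[ 594.07363862 -234.77983764  234.03342842] [179.1776334    1.17209466 -89.56861414] [-26.54614063  14.57733754  76.97808006   0.67134981  89.70926539
  63.00324529]
```

View pics/w1.png

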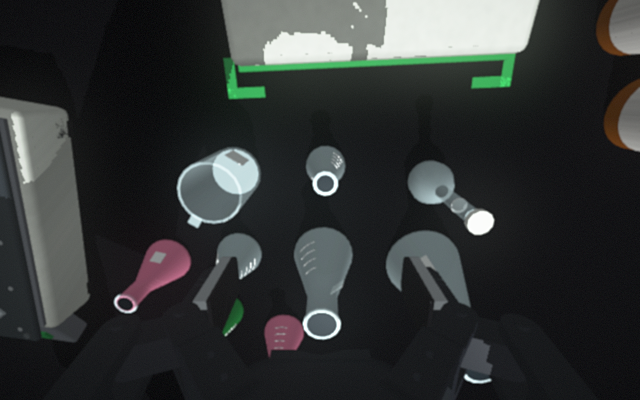

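The wrist view shows the flask50 rim at (325,183), ahead of the jaws; beaker on the left and volumetric flask on the right. I'll cross-check it with this view.

```bash
cat >> h.py <<'E'
from scipy.spatial.transform import Rotation as Ro
def wplane(uv,z,s):
    c=calibration('wrist');H=np.array(c['hand_eye']);K=np.array(c['mtx'])
    R=Ro.from_euler('xyz',s['tcp_rot'],degrees=True).as_matrix()
    d=R@H[:3,:3]@np.linalg.solve(K,[uv[0],uv[1],1]);o=np.array(s['tool_pos'])+R@H[:3,3]
    return o+d*(z-o[2])/d[2]
E
python3 - <<'E'
from h import *
s=sense();print(s['tool_pos'],s['tcp_rot'],s['qd'].round(2))
for n,u,z in(('50',(325,183),90),('250',(322,324),145),('vol',(480,222),148)):print(n,wplane(u,z,s))
E
```

```text
[ 593.27926129 -235.83973349  233.88919908] [179.14178932   1.14513734 -89.58424638] [-2.36 -0.68  0.88 -0.91  0.07 -1.31]
50 [ 596.32896557 -238.10137471   90.        ]
250 [ 463.61679173 -237.1054198   145.        ]
vol [ 580.43586237 -371.5687781   148.        ]
```

```bash
python3 -m pendant '[[[0.1,-0.15,0.3,0],[0,0,0.8,0],[0,0,0.9,0],[0,0,0.9,0],[0,0,0.9,0],[0,0,0.9,0],[0,0,0.8,0],[0,0,0.4,0],[0,0,0,0],[0,0,0,0]]]' 1 40
```

```text
time: 3.53
tool_pos: [588.5, -246.1, 107.4]
tcp_rot: [179.0, 1.0, -90.1]
ft_force: [-0.1, -0.3, 0.8]
finger_gap: 85.4
```

```bash
python3 -m pendant '[[[-0.2,-0.2,0,0],[-0.2,-0.2,0,0],[-0.02,-0.02,0,0],[-0.06,-0.06,0.3,0],[-0.06,-0.06,0.5,0],[-0.06,-0.06,0.5,0],[-0.05,-0.05,0.5,0],[0,0,0.3,0],[0,0,0,0],[0,0,0,0]]]' 1 40
```

```text
time: 4.37
tool_pos: [604.7, -232.3, 65.2]
tcp_rot: [179.3, 0.8, -90.1]
ft_force: [-0.1, -0.1, 0.9]
finger_gap: 85.5
```

```bash
python3 -m pendant '[[[0.14,0.2,0.1,0],[0.12,0.18,0.05,0],[0,0,0,0],[0,0,0,0],[0,0,0,0],[0,0,0,0],[0,0,0,0],[0,0,0,0],[0,0,0,0],[0,0,0,0]]]' 1 40; python3 - <<'E'
from h import *
for i in range(3):
  s=sense();print(s['tool_pos'],s['tcp_rot'],s['qd'].round(2)) 
  im=snapshot('side')
cv2.imwrite('pics/s1.png',cv2.resize(im[200:340,330:470],None,fx=4,fy=4,interpolation=cv2.INTER_CUBIC)[:,:,::-1])
E
```

```text
time: 5.2
tool_pos: [596.7, -239.1, 63.6]
tcp_rot: [179.4, 0.8, -90.2]
ft_force: [0.2, 0.2, -0.7]
finger_gap: 85.5
[ 596.69222344 -239.12564696   63.59141457] [179.41043669   0.76480632 -90.17754524] [ 0.1  -0.15 -0.01 -0.02  0.04  0.01]
[ 596.73117128 -239.12301456   63.63518531] [179.41557922   0.76246346 -90.17486751] [-0.12  0.16 -0.01 -0.01  0.02  0.05]
[ 596.69910092 -239.1212587    63.59072061] [179.41091639   0.76393461 -90.17756795] [-0.04  0.05  0.08  0.02  0.05  0.02]
```

View pics/s1.png

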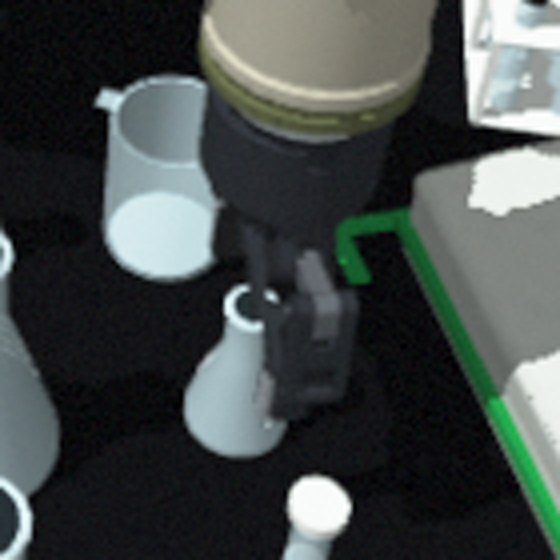

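The jaws straddle the neck of flask50, rim at about (250,305) in the crop, so I close.

```bash
python3 -m pendant '[[[0,0,0,0],[0,0,0,0],[0,0,0,0],[0,0,0,0],[0,0,0,0],[0,0,0,0],[0,0,0,0],[0,0,0,0],[0,0,0,0],[0,0,0,0]]]' -1 30
```

```text
time: 6.18
tool_pos: [596.5, -238.9, 63.3]
tcp_rot: [179.4, 0.8, -90.2]
ft_force: [0.5, 0.3, -0.2]
finger_gap: 20.8
```

```bash
python3 -m pendant '[[[0,0,-0.2,0],[0,0,-0.6,0],[0,0,-1,0],[0,0,-1,0],[0,0,-1,0],[0,0,-1,0],[0,0,-1,0],[-0.2,0,-1,0],[-0.4,0,-1,0],[-0.6,0.1,-0.7,0]]]' -1 30; python3 - <<'E'
from h import *
cv2.imwrite('pics/s2.png',snapshot('side')[:,:,::-1])
E
```

```text
time: 7.02
tool_pos: [593.5, -217.6, 243.7]
tcp_rot: [179.0, 0.9, -90.3]
ft_force: [0.9, -0.6, 0.2]
finger_gap: 21.1
```

View pics/s2.png

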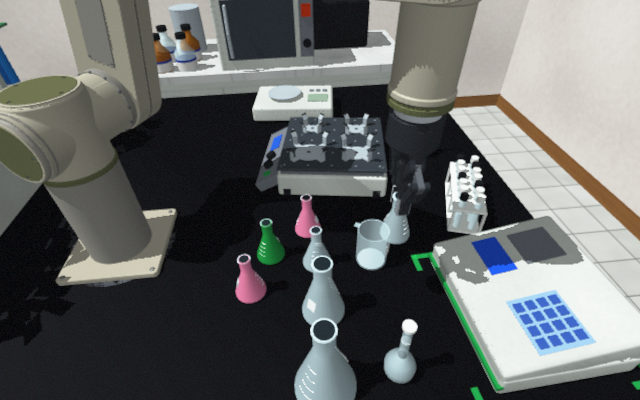

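Flask50 hangs upright in the gripper at about (398,215), and the others are undisturbed. Now I carry it across.

```bash
python3 -m pendant '[[[-0.9,0.15,0,0],[-1,0.2,0,0],[-1,0.2,0,0],[-1,0.2,0,0],[-1,0.2,0,0],[-1,0.2,0,0],[-1,0.2,0,0],[-1,0.2,0,0],[-1,0.2,0,0],[-1,0.2,0,0]]]' -1 30; python3 -m pendant '[[[-1,0.2,0,0],[-1,0.2,0,0],[-1,0.2,0,0],[-1,0.2,0,0],[-1,0.2,0,0],[-1,0.2,0,0],[-1,0.2,0,0],[-1,0.2,0,0],[-1,0.2,0,0],[-1,0.2,0,0]]]' -1 30
```

```text
time: 7.9
tool_pos: [556.1, -14.0, 261.0]
tcp_rot: [180.0, 0.5, -90.5]
ft_force: [0.2, 0.8, -1.0]
finger_gap: 20.9
time: 8.73
tool_pos: [514.1, 195.3, 269.4]
tcp_rot: [-179.6, 0.6, -90.4]
ft_force: [0.7, -0.1, 0.3]
finger_gap: 21.0
```

```bash
python3 -m pendant '[[[-1,0.2,0.1,0],[-1,0.2,0.1,0],[-1,0.2,0.1,0],[-1,0.2,0.1,0],[-0.8,0.1,0.1,0],[-0.5,0,0.1,0],[-0.3,0,0,0],[0,0,0,0],[0,0,0,0],[0,0,0,0]]]' -1 30; python3 - <<'E'
from h import *
for i in range(2):
  s=sense();print(s['tool_pos'],s['tcp_rot']) 
  cv2.imwrite('pics/w2.png',snapshot('wrist')[:,:,::-1])
E
```

```text
time: 9.57
tool_pos: [494.8, 315.3, 263.0]
tcp_rot: [-179.4, 0.7, -90.2]
ft_force: [-0.4, -0.5, -0.8]
finger_gap: 21.0
[494.7975557  315.33810709 262.97795757] [-179.38934615    0.66582687  -90.15802423]
[494.88581323 315.13658994 262.99673279] [-179.3829606     0.66201836  -90.17643012]
```

View pics/w2.png

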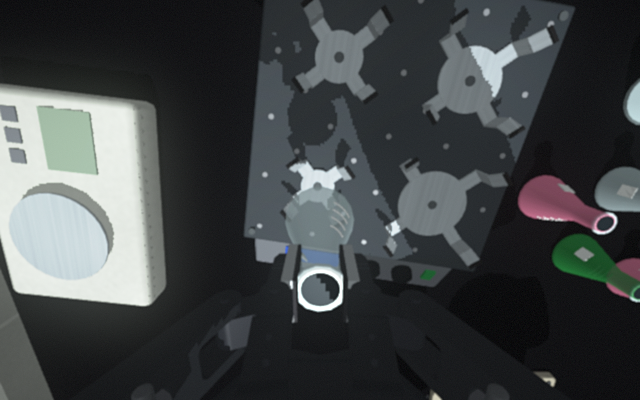

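The wrist view shows clamp hole centres at c100 (339,57), c250 (469,80), c500 (432,205) and c50 (318,186), with the held flask's rim at (320,288).

```bash
python3 - <<'E'
from h import *
s=sense()
for n,u,z in(('100',(339,57),103),('250',(469,80),103),('500',(432,205),103),('50',(318,186),103),('rim',(320,288),289.5)):print(n,wplane(u,z,s))
E
```

```text
100 [622.07904785 298.50814776 103.        ]
250 [601.24885776 171.29828676 103.        ]
500 [471.89417001 191.67164651 103.        ]
50 [493.85914918 319.22873159 103.        ]
rim [494.96997833 314.94580529 289.5       ]
```

```bash
python3 -m pendant '[[[-0.1,0.08,0,0],[-0.1,0.08,0.3,0],[0,0,0.5,0],[0,0,0.5,0],[0,0,0.5,0],[0,0,0.4,0],[0,0,0.2,0],[0,0,0,0],[0,0,0,0],[0,0,0,0]]]' -1 30
```

```text
time: 10.5
tool_pos: [491.4, 317.3, 207.3]
tcp_rot: [-179.6, 0.5, -90.4]
ft_force: [0.1, 0.8, -0.3]
finger_gap: 20.7
```

```bash
python3 -m pendant '[[[-0.1,0,0,0],[0,0,0.2,0],[0,0,0.3,0],[0,0,0.3,0],[0,0,0.3,0],[0,0,0.25,0],[0,0,0.2,0],[0,0,0.1,0],[0,0,0,0],[0,0,0,0]]]' -1 30; python3 - <<'E'
from h import *
cv2.imwrite('pics/s3.png',cv2.resize(snapshot('side')[60:200,240:420],None,fx=4,fy=4,interpolation=cv2.INTER_CUBIC)[:,:,::-1])
E
```

```text
time: 11.33
tool_pos: [492.3, 320.3, 171.9]
tcp_rot: [-179.5, 0.6, -90.4]
ft_force: [-0.7, -0.0, -0.6]
finger_gap: 20.7
```

View pics/s3.png

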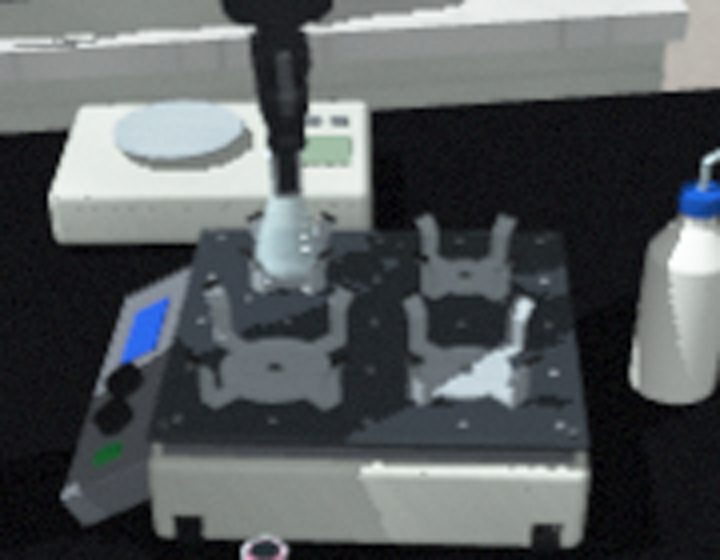

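Flask50 is between its prongs at (287,245) in the crop. I lower it the last few millimetres while watching the force.

```bash
python3 -m pendant '[[[0,0,0.06,0],[0,0,0.06,0],[0,0,0.06,0],[0,0,0.04,0],[0,0,0.04,0],[0,0,0,0],[0,0,0,0],[0,0,0,0],[0,0,0,0],[0,0,0,0]]]' -1 30; python3 - <<'E'
from h import *
s=sense();print(s['ft_force'],s['tool_pos'])
E
```

```text
time: 12.22
tool_pos: [493.2, 320.8, 167.7]
tcp_rot: [-179.3, 0.7, -90.4]
ft_force: [0.1, 0.0, -1.1]
finger_gap: 21.1
[ 0.09092736  0.00626376 -1.0617643 ] [493.20750266 320.76841935 167.74362648]
```

```bash
python3 -m pendant '[[[0.03,0.04,0.04,0],[0.02,0.03,0.04,0],[0,0,0.03,0],[0,0,0,0],[0,0,0,0],[0,0,0,0],[0,0,0,0],[0,0,0,0],[0,0,0,0],[0,0,0,0]]]' -1 30; python3 - <<'E'
from h import *
for i in range(4):
  s=sense();print(s['ft_force'],s['tool_pos'],s['wrist_torque']);snapshot('side')
E
```

```text
time: 13.05
tool_pos: [492.4, 320.0, 166.4]
tcp_rot: [-179.2, 0.7, -90.4]
ft_force: [0.2, 0.3, 0.7]
finger_gap: 21.0
[0.24744424 0.2506625  0.68702086] [492.37871079 319.95836692 166.40055964] [-0.05330863  0.01214779  0.01003252]
[0.27684645 0.36824334 1.85541103] [492.36238758 319.94893826 166.40981619] [-0.00673542  0.01437079 -0.00420254]
[-0.36307532 -0.28577979 -0.08453763] [492.36469155 319.96385563 166.39170269] [-0.03959451 -0.04390183  0.05841529]
[-0.12334384  0.16134937  1.5049665 ] [492.37628243 319.94214913 166.39175865] [-0.00996053  0.00318007 -0.01720463]
```

```bash
python3 -m pendant '[[[0,0,0.04,0],[0,0,0.04,0],[0,0,0,0],[0,0,0,0],[0,0,0,0],[0,0,0,0],[0,0,0,0],[0,0,0,0],[0,0,0,0],[0,0,0,0]]]' -1 30; python3 - <<'E'
from h import *
for i in range(4):
  s=sense();print(s['ft_force'],s['tool_pos']);snapshot('side')
E
```

```text
time: 14.08
tool_pos: [493.2, 320.2, 166.4]
tcp_rot: [-179.1, 0.8, -90.4]
ft_force: [-0.5, -0.8, 2.5]
finger_gap: 21.1
[-0.54322989 -0.79733297  2.47771996] [493.19454198 320.15996013 166.4037001 ]
[-0.71583448 -0.69041963  1.44279096] [493.21325344 320.14772864 166.40351044]
[-0.74628413 -0.81638145  1.18882736] [493.21697778 320.13200107 166.40583596]
[5.78214447e-04 5.00702546e-01 1.81508556e+00] [493.20538489 320.13280128 166.40742355]
```

Contact: z stalls at 166.4 with about 1.8 N. Release.

```bash
python3 -m pendant '[[[0,0,0,0],[0,0,0,0],[0,0,0,0],[0,0,0,0],[0,0,0,0],[0,0,-0.2,0],[0,0,-0.4,0],[0,0,-0.6,0],[0,0,-0.8,0],[0,0,-0.8,0]]]' 1 30; python3 -m pendant '[[[0,0,-1,0],[0.4,0,-0.8,0],[0.8,0,0,0],[1,-0.1,0,0],[1,-0.1,0,0],[1,0,0,0],[1,0,0,0],[1,0,0,0],[1,0,0,0],[1,0,0,0]]]'; python3 - <<'E'
from h import *
cv2.imwrite('pics/s4.png',cv2.resize(snapshot('side')[60:200,240:420],None,fx=4,fy=4,interpolation=cv2.INTER_CUBIC)[:,:,::-1])
cv2.imwrite('pics/sc4.png',cv2.resize(snapshot('scene')[190:340,335:500],None,fx=4,fy=4,interpolation=cv2.INTER_CUBIC)[:,:,::-1])
E
```

```text
time: 15.12
tool_pos: [489.5, 318.1, 221.0]
tcp_rot: [-179.6, 0.5, -90.4]
ft_force: [1.3, -0.5, 0.1]
finger_gap: 85.2
time: 15.95
tool_pos: [493.8, 146.7, 268.1]
tcp_rot: [-178.8, 0.9, -90.0]
ft_force: [0.2, -0.9, -0.1]
finger_gap: 85.6
```

View pics/s4.png

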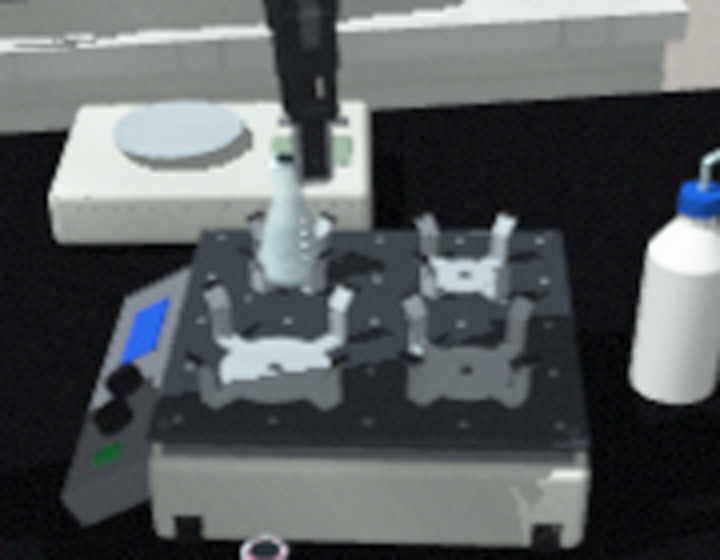

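View pics/sc4.png

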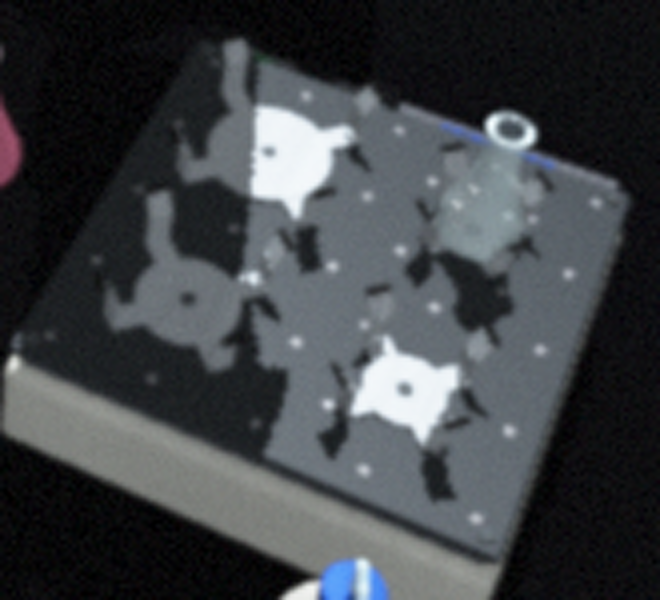

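Flask50 is upright and seated in clamp50 (side crop base (287,275), scene rim (512,130)). Next is flask100.

```bash
python3 -m pendant '[[[1,0.1,0.1,0],[1,0.1,0.1,0],[1,0.1,0.1,0],[1,0.1,0.1,0],[1,0.1,0.1,0],[1,0.1,0.1,0],[1,0.1,0.1,0],[1,0.1,0.1,0],[1,0.1,0.1,0],[1,0.1,0.1,0]]]' 1 30; python3 -m pendant '[[[0.8,0.1,0.2,0],[0.6,0,0.3,0],[0.2,0,0.3,0],[0,0,0,0],[0,0,0,0],[0,0,0,0],[0,0,0,0],[0,0,0,0],[0,0,0,0],[0,0,0,0]]]'; python3 - <<'E'
from h import *
print(sense()['tool_pos'],sense()['tcp_rot'])
cv2.imwrite('pics/w3.png',snapshot('wrist')[:,:,::-1])
E
```

```text
time: 16.88
tool_pos: [470.8, -60.6, 243.8]
tcp_rot: [-178.5, 1.0, -90.1]
ft_force: [-0.3, -0.7, -0.3]
finger_gap: 85.3
time: 17.72
tool_pos: [468.0, -93.8, 226.8]
tcp_rot: [-178.5, 1.0, -90.1]
ft_force: [-0.2, 0.0, 0.4]
finger_gap: 85.3
[468.0187558  -93.83591504 226.83385311] [-178.45306714    0.97578702  -90.11622131]
```

View pics/w3.png

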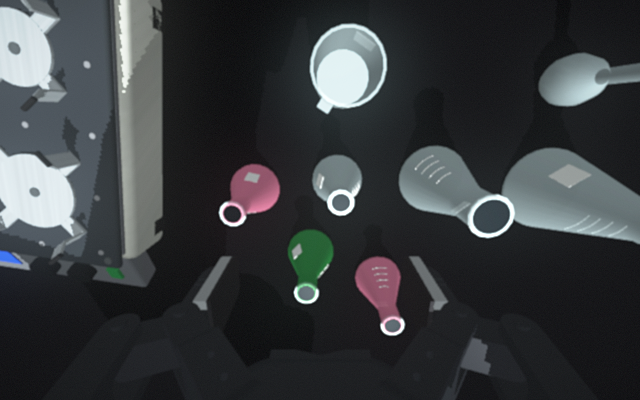

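Candidates in the wrist view: clear (341,203), pink (232,214), pink (392,325), green (306,293). The clear one fits flask100, between the pink flask and flask250; I confirm with a crop and the numbers.

```bash
python3 - <<'E'
from h import *
s=sense()
for n,u,z in(('100',(341,203),105),('250',(491,216),145),('pink2',(232,214),105)):print(n,wplane(u,z,s))
im=cv2.imread('pics/w3.png');cv2.imwrite('pics/w3c.png',cv2.resize(im[140:350,200:430],None,fx=2.5,fy=2.5))
E
```

```text
100 [ 462.44941059 -112.27493089  105.        ]
250 [ 464.55077776 -235.46675741  145.        ]
pink2 [450.43231652  -3.80071712 105.        ]
```

View pics/w3c.png

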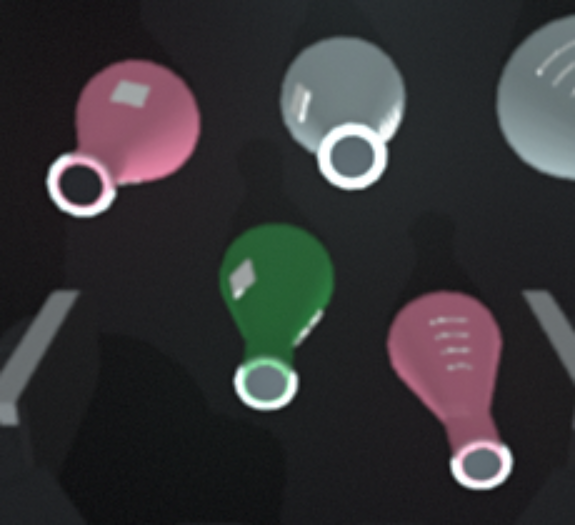

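Confirmed: the clear flask at (352,157) in the crop. It agrees with the two-view fix within 0.5 mm.

```bash
python3 -m pendant '[[[0.4,0.1,0.1,0],[0.4,0.1,0.5,0],[0.1,0.05,0.9,0],[0,0,0.9,0],[0,0,0.9,0],[0,0,0.9,0],[0,0,0.7,0],[0,0,0.3,0],[0,0,0,0],[0,0,0,0]]]' 1 30
```

```text
time: 18.6
tool_pos: [463.4, -116.6, 113.9]
tcp_rot: [-178.5, 0.9, -90.2]
ft_force: [-0.4, 0.7, 0.5]
finger_gap: 85.1
```

```bash
python3 -m pendant '[[[-0.2,0.04,0,0],[0,0,0,0],[0,0,0.2,0],[0,0,0.4,0],[0,0,0.4,0],[0,0,0.4,0],[0,0,0.3,0],[0,0,0.1,0],[0,0,0,0],[0,0,0,0]]]' 1 30
```

```text
time: 19.43
tool_pos: [465.7, -112.6, 77.2]
tcp_rot: [-178.2, 0.8, -90.2]
ft_force: [0.4, 0.0, -0.3]
finger_gap: 85.4
```

```bash
python3 -m pendant '[[[0,0.12,0.05,0],[0,0.01,0,0],[0,0,0,0],[0,0,0,0],[0,0,0,0],[0,0,0,0],[0,0,0,0],[0,0,0,0],[0,0,0,0],[0,0,0,0]]]' 1 30;  python3 -m pendant '[[[0,0,0,0],[0,0,0,0],[0,0,0,0],[0,0,0,0],[0,0,0,0],[0,0,0,0],[0,0,0,0],[0,0,0,0],[0,0,0,0],[0,0,0,0]]]' -1 30
```

```text
time: 20.27
tool_pos: [463.9, -113.1, 77.6]
tcp_rot: [-178.1, 0.7, -90.2]
ft_force: [-1.1, -0.1, -0.1]
finger_gap: 85.3
time: 21.1
tool_pos: [463.9, -113.0, 77.6]
tcp_rot: [-178.1, 0.7, -90.2]
ft_force: [0.3, -0.2, 0.6]
finger_gap: 20.9
```

```bash
python3 -m pendant '[[[0,0,-0.2,0],[0,0,-0.6,0],[0,0,-1,0],[0,0,-1,0],[0,0,-1,0],[0,0,-1,0],[-0.1,0,-1,0],[-0.3,-0.1,-1,0],[-0.6,-0.2,-0.8,0],[-0.9,-0.3,-0.4,0]]]' -1 30; python3 -m pendant '[[[-1,-0.4,0,0],[-1,-0.4,0,0],[-1,-0.4,0,0],[-1,-0.4,0,0],[-1,-0.4,0,0],[-1,-0.4,0,0],[-1,-0.4,0,0],[-1,-0.4,0,0],[-1,-0.4,0,0],[-1,-0.4,0,0]]]' -1 30
```

```text
time: 21.93
tool_pos: [466.4, -77.5, 243.1]
tcp_rot: [-178.6, 0.8, -90.4]
ft_force: [-0.2, -0.8, -0.5]
finger_gap: 20.6
time: 22.77
tool_pos: [552.2, 129.9, 256.2]
tcp_rot: [-178.1, 0.7, -90.6]
ft_force: [1.2, 0.1, -1.0]
finger_gap: 21.1
```

```bash
python3 -m pendant '[[[-1,-0.4,0,0],[-1,-0.45,0,0],[-1,-0.45,0,0],[-1,-0.45,0,0],[-1,-0.45,0,0],[-1,-0.45,0,0],[-0.9,-0.4,0,0],[-0.6,-0.25,0,0],[-0.2,0,0,0],[0,0,0,0]]]' -1 30; python3 -m pendant '[[[0,0,0.2,0],[0,0,0,0],[0,0,0,0],[0,0,0,0],[0,0,0,0],[0,0,0,0],[0,0,0,0],[0,0,0,0],[0,0,0,0],[0,0,0,0]]]' -1 30; python3 - <<'E'
from h import *
print(sense()['tool_pos'],sense()['tcp_rot'])
cv2.imwrite('pics/w4.png',snapshot('wrist')[:,:,::-1])
E
```

```text
time: 23.6
tool_pos: [621.3, 295.4, 259.4]
tcp_rot: [-178.3, 0.7, -90.4]
ft_force: [0.2, 1.7, -0.4]
finger_gap: 20.9
time: 24.43
tool_pos: [620.8, 290.8, 255.9]
tcp_rot: [-178.3, 0.6, -90.6]
ft_force: [1.0, -0.1, -1.3]
finger_gap: 20.7
[620.76416476 290.77141002 255.89676315] [-178.25964059    0.59704699  -90.60729912]
```

View pics/w4.png

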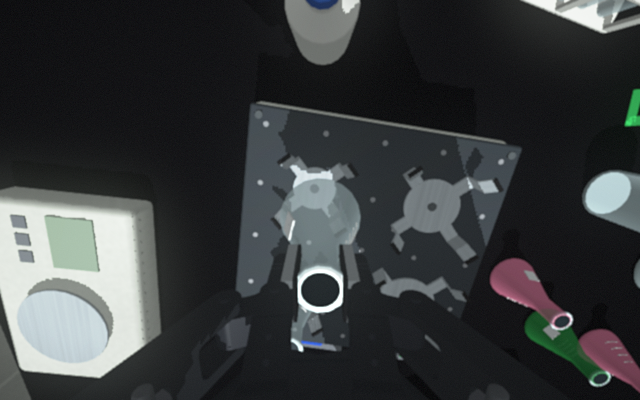

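The wrist view shows flask100 held with its rim at (320,289), and the clamp100 hole seen through the glass at (315,188).

```bash
python3 - <<'E'
from h import *
s=sense()
for n,u,z in(('c100',(315,188),103),('c250',(432,207),103),('rim',(320,289),283)):print(n,wplane(u,z,s))
E
```

```text
c100 [622.55026744 297.82787954 103.        ]
c250 [600.15898671 170.01685143 103.        ]
rim [620.221486   290.67339912 283.        ]
```

```bash
python3 -m pendant '[[[-0.18,-0.06,0,0],[-0.18,-0.05,0.2,0],[0,0,0.3,0],[0,0,0.3,0],[0,0,0.3,0],[0,0,0.3,0],[0,0,0.2,0],[0,0,0,0],[0,0,0,0],[0,0,0,0]]]' -1 30
```

```text
time: 25.32
tool_pos: [623.3, 299.2, 218.1]
tcp_rot: [-178.4, 0.5, -90.6]
ft_force: [-0.2, -0.0, -0.3]
finger_gap: 21.0
```

```bash
python3 -m pendant '[[[0.04,0.02,0,0],[0.02,0.01,0.2,0],[0,0.01,0.3,0],[0,0.01,0.3,0],[0,0.01,0.3,0],[0,0.01,0.3,0],[0,0,0.2,0],[0,0,0.1,0],[0,0,0,0],[0,0,0,0]]]' -1 30
```

```text
time: 26.15
tool_pos: [623.0, 298.1, 180.7]
tcp_rot: [-178.4, 0.5, -90.6]
ft_force: [1.2, -0.6, -1.4]
finger_gap: 20.9
```

```bash
python3 -m pendant '[[[0,0,0.03,0],[0,0,0.03,0],[0,0,0.03,0],[0,0,0,0],[0,0,0,0],[0,0,0,0],[0,0,0,0],[0,0,0,0],[0,0,0,0],[0,0,0,0]]]' -1 30; python3 - <<'E'
from h import *
for i in range(4):
  s=sense();print(s['ft_force'],s['tool_pos']);im=snapshot('side')
cv2.imwrite('pics/s5.png',cv2.resize(im[60:200,240:420],None,fx=4,fy=4,interpolation=cv2.INTER_CUBIC)[:,:,::-1])
E
```

```text
time: 26.98
tool_pos: [624.0, 298.5, 180.7]
tcp_rot: [-178.3, 0.6, -90.6]
ft_force: [-0.5, -0.2, -2.1]
finger_gap: 20.9
[-0.49211859 -0.22788087 -2.12773907] [623.96581283 298.49289076 180.66427081]
[-0.82504138 -0.12099165 -0.87851454] [623.95584781 298.50980458 180.69211938]
[-0.04731849 -0.09260347 -0.17480792] [623.96821997 298.48001689 180.7184731 ]
[ 0.08187958 -0.13217887 -0.09403085] [623.98358972 298.47848749 180.7104183 ]
```

View pics/s5.png

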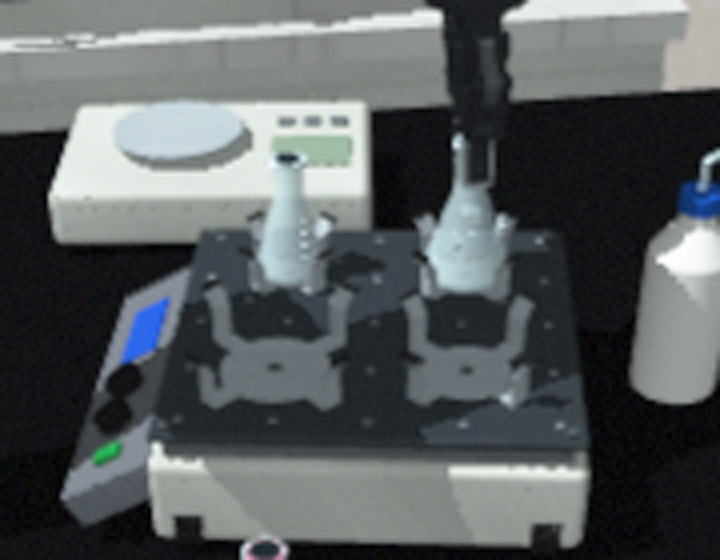

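```bash
python3 -m pendant '[[[0.02,0.04,0.05,0],[0,0.01,0.05,0],[0,0,0.04,0],[0,0,0,0],[0,0,0,0],[0,0,0,0],[0,0,0,0],[0,0,0,0],[0,0,0,0],[0,0,0,0]]]' -1 30; python3 - <<'E'
from h import *
for i in range(4):
  s=sense();print(s['ft_force'],s['tool_pos']);im=snapshot('side')
E
```

```text
time: 28.02
tool_pos: [624.3, 298.5, 180.6]
tcp_rot: [-178.0, 0.7, -90.6]
ft_force: [-0.6, 0.0, 1.7]
finger_gap: 20.8
[-0.5774703   0.01709308  1.69890042] [624.33953413 298.53592037 180.5539426 ]
[ 0.09876796 -0.48041956  1.89946022] [624.33208159 298.57239965 180.54089121]
[0.7902149  0.46698265 2.44791257] [624.3305573  298.56094101 180.52700854]
[0.03726669 0.0173983  2.60112756] [624.34266413 298.5606032  180.56146223]
```

Contact at about 2 N, and the height agrees (180.6). Release.

```bash
python3 -m pendant '[[[0,0,0,0],[0,0,0,0],[0,0,0,0],[0,0,0,0],[0,0,0,0],[0,0,-0.2,0],[0,0,-0.4,0],[0,0,-0.6,0],[0,0,-0.8,0],[0,0,-0.8,0]]]' 1 30; python3 -m pendant '[[[0,0,-0.8,0],[0.3,0,-0.5,0],[0.8,0.2,0,0],[1,0.3,0,0],[1,0.3,0,0],[1,0.3,0,0],[1,0.3,0,0],[1,0.3,0,0],[1,0.3,0,0],[1,0.3,0,0]]]'; python3 - <<'E'
from h import *
cv2.imwrite('pics/s6.png',cv2.resize(snapshot('side')[60:200,240:420],None,fx=4,fy=4,interpolation=cv2.INTER_CUBIC)[:,:,::-1])
cv2.imwrite('pics/sc6.png',cv2.resize(snapshot('scene')[190:340,335:500],None,fx=4,fy=4,interpolation=cv2.INTER_CUBIC)[:,:,::-1])
E
```

```text
time: 29.05
tool_pos: [619.3, 296.8, 233.7]
tcp_rot: [-178.6, 0.5, -90.6]
ft_force: [0.9, 0.8, 0.8]
finger_gap: 85.4
time: 29.88
tool_pos: [573.2, 131.1, 276.2]
tcp_rot: [-177.4, 0.8, -90.3]
ft_force: [-0.0, -0.0, -0.2]
finger_gap: 85.5
```

View pics/s6.png

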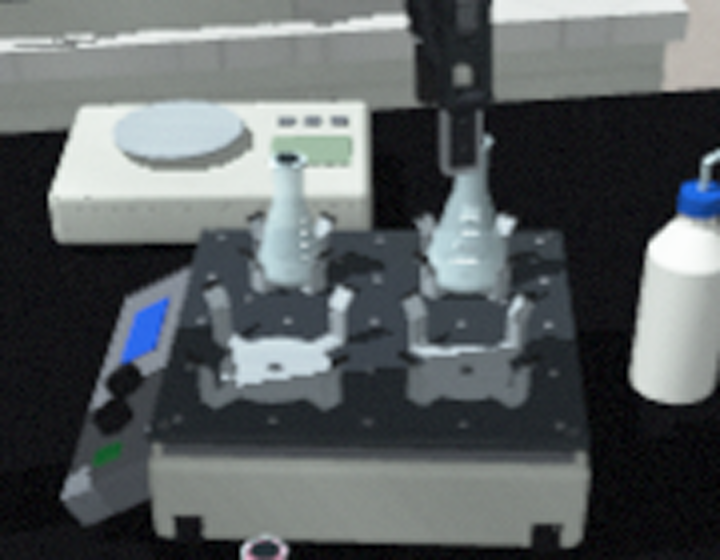

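View pics/sc6.png

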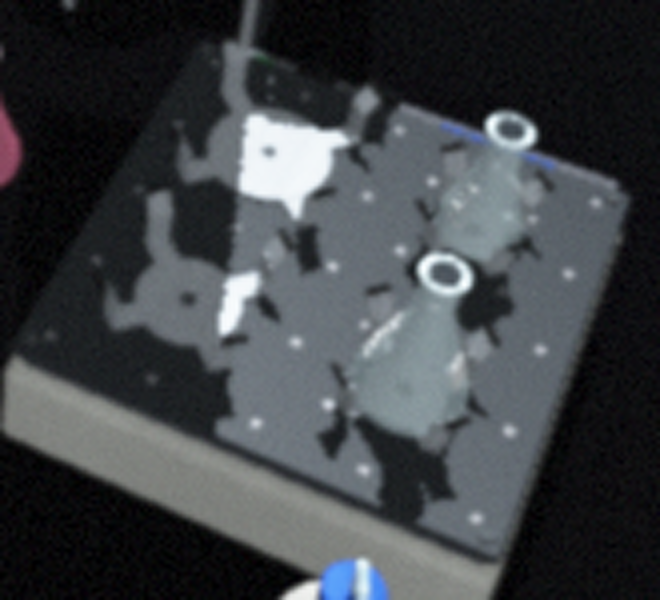

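Flask100 is upright and seated in clamp100 (side crop base (468,280), scene rim (446,275)). Next is flask250.

```bash
python3 -m pendant '[[[1,0.3,0,0],[1,0.3,0,0],[1,0.3,0,0],[1,0.3,0,0],[1,0.3,0,0],[1,0.3,0,0],[1,0.3,0,0],[1,0.3,0,0],[1,0.3,0,0],[1,0.3,0,0]]]' 1 40; python3 -m pendant '[[[1,0.25,0,0],[1,0.25,0,0],[1,0.25,0,0],[1,0.25,0,0],[1,0.25,0,0],[0.8,0.2,0,0],[0.5,0.1,0,0],[0.2,0,0,0],[0,0,0,0],[0,0,0,0]]]'; python3 - <<'E'
from h import *
print(sense()['tool_pos'],sense()['tcp_rot'])
cv2.imwrite('pics/w5.png',snapshot('wrist')[:,:,::-1])
E
```

```text
time: 30.82
tool_pos: [512.2, -73.3, 278.9]
tcp_rot: [-176.7, 0.9, -90.1]
ft_force: [-0.0, -0.4, -0.3]
finger_gap: 85.6
time: 31.65
tool_pos: [481.0, -211.2, 282.5]
tcp_rot: [-176.2, 0.7, -90.2]
ft_force: [-0.3, 0.7, 0.6]
finger_gap: 85.6
[ 481.03382171 -211.24018576  282.50672331] [-176.16311704    0.74731266  -90.20261358]
```

View pics/w5.png

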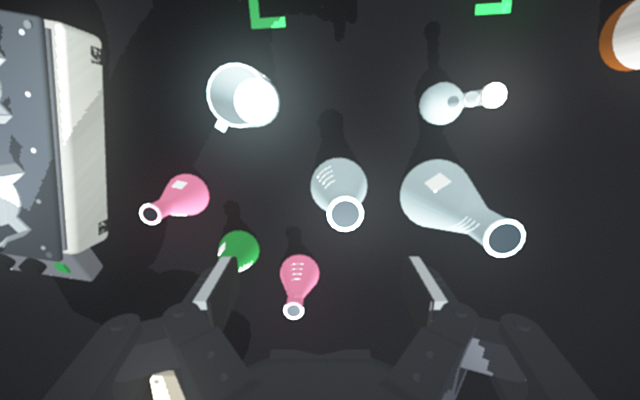

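Wrist view: flask250 rim at (346,214), flask500 rim at (504,237), and the beaker and volumetric flask still standing. The tool has drifted to about 4° of tilt, about the jaw axis only.

```bash
python3 - <<'E'
from h import *
s=sense()
for n,u,z in(('250',(346,214),145),('500',(504,237),180)):print(n,wplane(u,z,s))
R=Ro.from_euler('xyz',s['tcp_rot'],degrees=True).as_matrix();print(R.round(3)); print(s['joint_pos'].round(1))
E
```

```text
250 [ 464.02812129 -236.3303142   145.        ]
500 [ 453.14186736 -381.01244385  180.        ]
[[-0.003 -0.998  0.067]
 [-1.     0.004  0.013]
 [-0.013 -0.067 -0.998]]
[-31.1  -8.3  95.7   2.6  89.6  59.2]
```

```bash
python3 -m pendant '[[[0.4,0.4,0.1,0],[0.5,0.4,0.5,0],[0.3,0.3,0.8,0],[0.1,0.1,0.9,0],[0,0,0.9,0],[0,0,0.9,0],[0,0,0.9,0],[0,0,0.5,0],[0,0,0.2,0],[0,0,0,0]]]' 1 40
```

```text
time: 32.53
tool_pos: [463.5, -233.4, 163.0]
tcp_rot: [-176.0, 0.6, -89.6]
ft_force: [-0.8, 0.6, 0.4]
finger_gap: 85.3
```

```bash
python3 -m pendant '[[[0.12,0,0.1,0],[0,0.02,0.3,0],[0,0.02,0.5,0],[0,0.02,0.5,0],[0,0.02,0.5,0],[0,0.02,0.4,0],[0,0.02,0.2,0],[0,0,0.1,0],[0,0,0,0],[0,0,0,0]]]' 1 40
```

```text
time: 33.37
tool_pos: [466.2, -236.2, 108.4]
tcp_rot: [-175.8, 0.5, -89.5]
ft_force: [0.7, -0.1, 0.0]
finger_gap: 85.4
```

```bash
python3 -m pendant '[[[0,0.06,0,0],[0,0,0,0],[0,0,0,0],[0,0,0,0],[0,0,0,0],[0,0,0,0],[0,0,0,0],[0,0,0,0],[0,0,0,0],[0,0,0,0]]]' - 40; python3 -m pendant '[[[0,0,0,0],[0,0,0,0],[0,0,0,0],[0,0,0,0],[0,0,0,0],[0,0,0,0],[0,0,0,0],[0,0,0,0],[0,0,0,0],[0,0,0,0]]]' -1 40; python3 - <<'E'
from h import *
cv2.imwrite('pics/s7.png',snapshot('side')[:,:,::-1])
E
```

```text
time: 34.2
tool_pos: [466.3, -237.1, 110.8]
tcp_rot: [-175.7, 0.4, -89.5]
ft_force: [-0.7, 0.3, 0.2]
finger_gap: 85.5
time: 35.03
tool_pos: [466.3, -236.9, 110.8]
tcp_rot: [-175.7, 0.4, -89.5]
ft_force: [-0.6, 0.4, 0.2]
finger_gap: 33.0
```

View pics/s7.png

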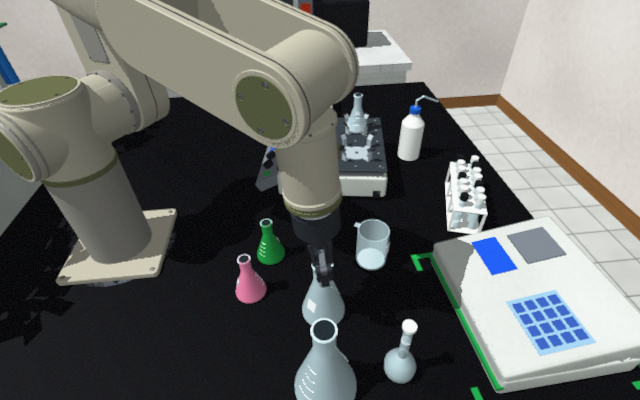

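```bash
python3 -m pendant '[[[0,0,-0.2,0],[0,0,-0.6,0],[0,0,-1,0],[0,0,-1,0],[0,0,-1,0],[0,0,-1,0],[0,0,-1,0],[-0.1,0,-1,0],[-0.3,0,-0.9,0],[-0.6,-0.2,-0.6,0]]]' -1 40; python3 -m pendant '[[[-0.9,-0.3,-0.1,0],[-1,-0.4,0,0],[-1,-0.4,0,0],[-1,-0.4,0,0],[-1,-0.4,0,0],[-1,-0.4,0,0],[-1,-0.4,0,0],[-1,-0.4,0,0],[-1,-0.4,0,0],[-1,-0.4,0,0]]]' -1 40
```

```text
time: 35.92
tool_pos: [452.6, -217.5, 285.7]
tcp_rot: [-176.1, 0.6, -89.6]
ft_force: [0.3, -0.0, -0.9]
finger_gap: 33.5
time: 36.75
tool_pos: [531.2, -13.8, 312.6]
tcp_rot: [-175.3, 0.1, -90.0]
ft_force: [0.6, -0.5, -2.0]
finger_gap: 33.3
```

```bash
python3 -m pendant '[[[-1,-0.4,0.1,0],[-1,-0.4,0.1,0],[-1,-0.4,0.1,0],[-1,-0.4,0.1,0],[-1,-0.4,0.1,0],[-1,-0.4,0.1,0],[-1,-0.4,0.1,0],[-0.7,-0.3,0.1,0],[-0.4,-0.2,0.1,0],[0,0,0,0]]]' -1 40; python3 -m pendant '[[[0,0,0.1,0],[0,0,0,0],[0,0,0,0],[0,0,0,0],[0,0,0,0],[0,0,0,0],[0,0,0,0],[0,0,0,0],[0,0,0,0],[0,0,0,0]]]' -1 40; python3 - <<'E'
from h import *
print(sense()['tool_pos'],sense()['tcp_rot'])
cv2.imwrite('pics/w6.png',snapshot('wrist')[:,:,::-1])
E
```

```text
time: 37.58
tool_pos: [599.6, 160.5, 310.1]
tcp_rot: [-175.0, 0.2, -89.8]
ft_force: [0.6, -0.4, -1.9]
finger_gap: 33.2
time: 38.42
tool_pos: [599.1, 155.5, 309.9]
tcp_rot: [-174.9, 0.1, -90.1]
ft_force: [-0.6, -0.2, -1.2]
finger_gap: 33.2
[599.05588793 155.49377244 309.92114602] [-1.74927763e+02  1.09623659e-01 -9.00939990e+01]
```

View pics/w6.png

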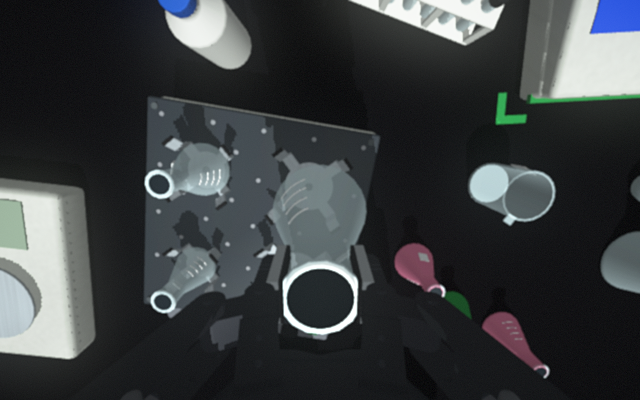

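Wrist view: flask250 is held with its rim at (320,297), base over clamp250, whose prongs show at (285,155) and (345,165). Flasks 50 and 100 are in their clamps.

```bash
python3 - <<'E'
from h import *
s=sense();print(wplane((320,297),344,s))
im=cv2.imread('pics/w6.png');cv2.imwrite('pics/w6c.png',cv2.resize(im[140:280,240:400],None,fx=4,fy=4,interpolation=cv2.INTER_CUBIC))
E
```

```text
[597.17679011 155.60181958 344.        ]
```

View pics/w6c.png

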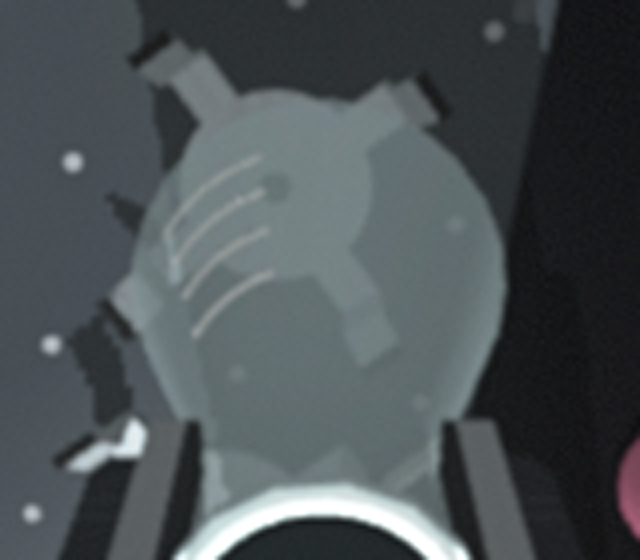

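```bash
python3 -m pendant '[[[-0.35,0,0,0],[-0.35,0.03,0.3,0],[-0.05,0.03,0.4,0],[0,0.03,0.4,0],[0,0.03,0.4,0],[0,0.02,0.4,0],[0,0,0.4,0],[0,0,0.2,0],[0,0,0,0],[0,0,0,0]]]' -1 40
```

```text
time: 39.3
tool_pos: [599.4, 172.7, 251.3]
tcp_rot: [-175.2, 0.1, -90.0]
ft_force: [-0.6, 0.1, -0.8]
finger_gap: 33.0
```

```bash
python3 -m pendant '[[[0.1,0,0,0],[0,0.01,0.2,0],[0,0.01,0.3,0],[0,0.01,0.3,0],[0,0.01,0.3,0],[0,0,0.3,0],[0,0,0.15,0],[0,0,0.05,0],[0,0,0,0],[0,0,0,0]]]' -1 40;python3 - <<'E'
from h import *
im=snapshot('side')
cv2.imwrite('pics/s8.png',cv2.resize(im[60:200,240:420],None,fx=4,fy=4,interpolation=cv2.INTER_CUBIC)[:,:,::-1])
im=snapshot('scene')
cv2.imwrite('pics/sc8.png',cv2.resize(im[190:340,335:500],None,fx=4,fy=4,interpolation=cv2.INTER_CUBIC)[:,:,::-1])
E
```

```text
time: 40.13
tool_pos: [602.2, 170.2, 216.9]
tcp_rot: [-175.1, 0.1, -90.1]
ft_force: [0.1, 0.0, -1.7]
finger_gap: 32.8
```

View pics/s8.png

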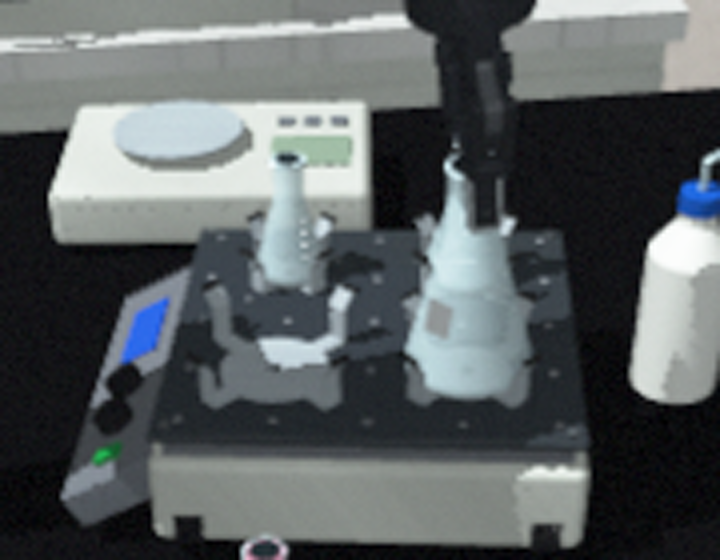

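View pics/sc8.png

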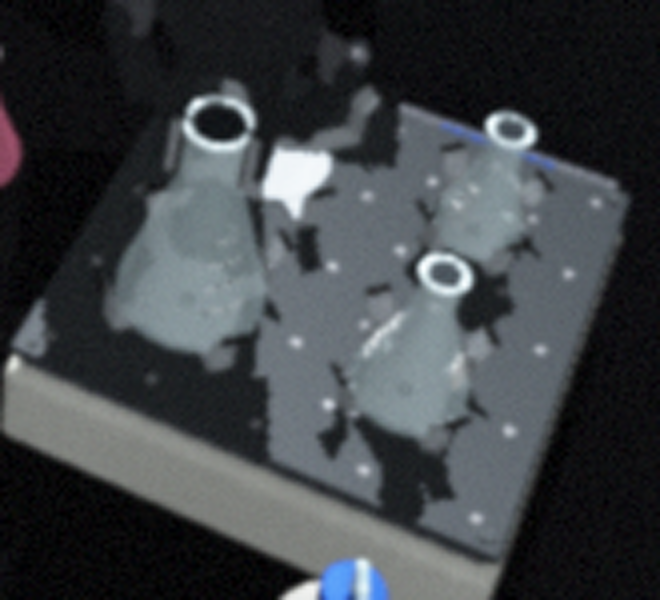

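Flask250 is between its prongs, 3 mm above its seat by my numbers. I lower it.

```bash
python3 -m pendant '[[[0,0.02,0.06,0],[0,0.01,0.06,0],[0,0.01,0.06,0],[0,0,0.03,0],[0,0,0,0],[0,0,0,0],[0,0,0,0],[0,0,0,0],[0,0,0,0],[0,0,0,0]]]' -1 40;python3 - <<'E'
from h import *
for i in range(4):
  s=sense();print(s['ft_force'],s['tool_pos']);im=snapshot('side')
E
```

```text
time: 41.07
tool_pos: [602.5, 170.4, 214.1]
tcp_rot: [-174.9, 0.1, -90.1]
ft_force: [-0.3, 0.4, -0.5]
finger_gap: 33.0
[-0.25411726  0.36195468 -0.51125029] [602.53702775 170.41880116 214.10963842]
[ 0.16808201  0.08653525 -1.3778154 ] [602.53273111 170.43696127 214.11649769]
[-0.34211072  0.26650454 -1.98422875] [602.51630048 170.42674213 214.10728437]
[-0.12297784  0.31844419 -1.52083996] [602.52037923 170.40760387 214.08589458]
```

```bash
python3 -m pendant '[[[0,0.05,0.06,0],[0,0.02,0.04,0],[0,0,0,0],[0,0,0,0],[0,0,0,0],[0,0,0,0],[0,0,0,0],[0,0,0,0],[0,0,0,0],[0,0,0,0]]]' -1 40;python3 - <<'E'
from h import *
for i in range(4):
  s=sense();print(s['ft_force'],s['tool_pos']);im=snapshot('side')
E
```

```text
time: 42.1
tool_pos: [602.6, 170.5, 214.0]
tcp_rot: [-174.7, 0.1, -90.1]
ft_force: [0.2, 0.4, 0.6]
finger_gap: 33.0
[0.19946087 0.41597246 0.57347771] [602.58302358 170.51357854 213.97881766]
[-0.21733444 -0.19001215  1.44170836] [602.59555938 170.53600055 213.99180366]
[0.64754637 0.78323742 0.38068335] [602.60220223 170.53236467 214.0015735 ]
[ 0.34815802 -1.00660323  1.33187186] [602.58944629 170.50129399 213.98059355]
```

Flask250's weight is now taken by the clamp (−1.4 → +1 N). Release, retreat, and look.

```bash
python3 -m pendant '[[[0,0,0,0],[0,0,0,0],[0,0,0,0],[0,0,0,0],[0,0,0,0],[0,0,-0.2,0],[0,0,-0.4,0],[0,0,-0.6,0],[0,0,-0.8,0],[0,0,-0.8,0]]]' 1 40; python3 -m pendant '[[[0,0,-0.8,0],[0.2,0,-0.6,0],[0.6,0,-0.2,0],[1,0.1,0,0],[1,0.1,0,0],[1,0.2,0,0],[1,0.3,0,0],[1,0.3,0,0],[1,0.3,0,0],[1,0.3,0,0]]]'; python3 - <<'E'
from h import *
cv2.imwrite('pics/s9.png',cv2.resize(snapshot('side')[60:200,240:420],None,fx=4,fy=4,interpolation=cv2.INTER_CUBIC)[:,:,::-1])
E
```

```text
time: 43.13
tool_pos: [594.7, 170.0, 269.1]
tcp_rot: [-175.2, 0.1, -90.1]
ft_force: [0.9, -0.8, -0.2]
finger_gap: 85.1
time: 43.97
tool_pos: [560.7, 5.9, 311.9]
tcp_rot: [-174.3, 0.1, -89.8]
ft_force: [-0.0, -0.5, 0.2]
finger_gap: 85.4
```

View pics/s9.png

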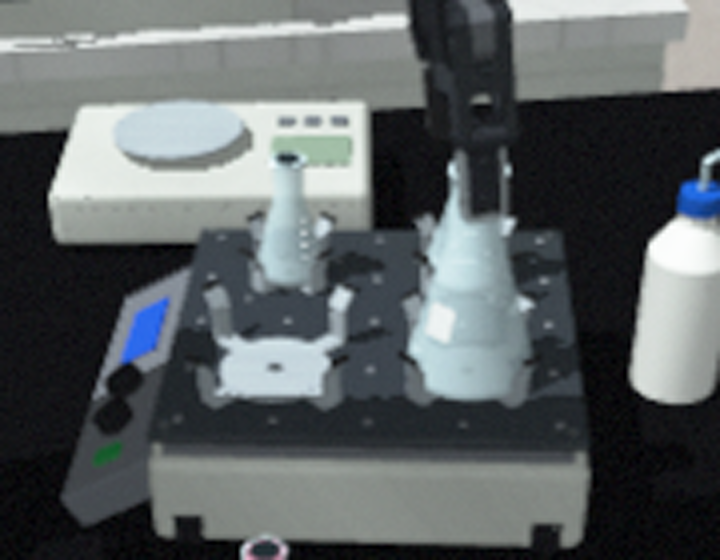

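Flask250 is upright and seated at about (470,380) in the crop. Last is flask500.

```bash
python3 -m pendant '[[[1,0.2,0,0],[1,0.2,0,0],[1,0.2,0,0],[1,0.2,0,0],[1,0.2,0,0],[1,0.2,0,0],[1,0.2,0,0],[1,0.2,0,0],[1,0.2,0,0],[1,0.2,0,0]]]' 1 40; python3 -m pendant '[[[1,0.2,0,0],[1,0.2,0,0],[1,0.2,0,0],[1,0.2,0,0],[1,0.2,0,0],[0.9,0.2,0,0],[0.6,0.1,0,0],[0.4,0,0,0],[0,0,0,0],[0,0,0,0]]]'; python3 - <<'E'
from h import *
print(sense()['tool_pos'],sense()['tcp_rot'])
cv2.imwrite('pics/w7.png',snapshot('wrist')[:,:,::-1])
E
```

```text
time: 44.85
tool_pos: [513.6, -212.7, 309.7]
tcp_rot: [-174.2, -0.1, -90.0]
ft_force: [-0.3, -0.5, -0.7]
finger_gap: 85.1
time: 45.68
tool_pos: [478.5, -366.4, 307.9]
tcp_rot: [-174.3, -0.3, -90.5]
ft_force: [0.0, -0.3, -0.1]
finger_gap: 85.1
[ 478.49256557 -366.35531444  307.92572172] [-174.32467591   -0.26381468  -90.54795851]
```

View pics/w7.png

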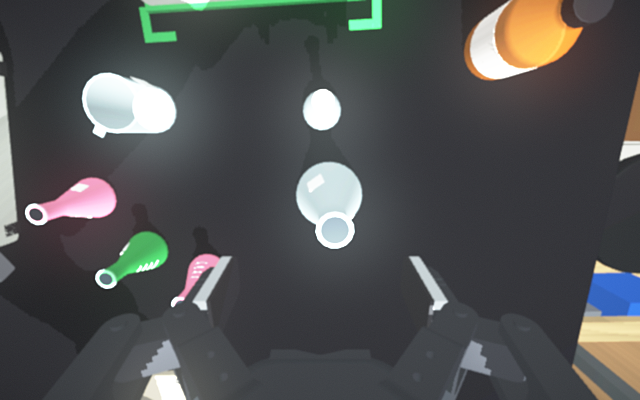

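The flask500 rim is at (335,230), with the volumetric flask beyond it at (322,110).

```bash
python3 - <<'E'
from h import *
s=sense()
print(wplane((335,230),180,s))
R=Ro.from_euler('xyz',s['tcp_rot'],degrees=True).as_matrix();print(R[:,2].round(3))
E
```

```text
[ 451.57201048 -381.84107304  180.        ]
[ 0.099 -0.006 -0.995]
```

```bash
python3 -m pendant '[[[0.3,0.4,0.1,0],[0.3,0.5,0.4,0],[0.2,0.5,0.7,0],[0,0.3,0.8,0],[0,0.2,0.8,0],[0,0,0.8,0],[0,0,0.8,0],[0,0,0.5,0],[0,0,0.2,0],[0,0,0,0]]]' 1 40
```

```text
time: 46.57
tool_pos: [445.7, -380.1, 195.2]
tcp_rot: [-174.3, -0.3, -90.1]
ft_force: [0.2, -0.4, -0.0]
finger_gap: 85.1
```

```bash
python3 -m pendant '[[[0.09,-0.06,0.1,0],[0,-0.02,0.3,0],[0,0,0.5,0],[0,0,0.5,0],[0,0,0.5,0],[0,0,0.4,0],[0,0,0.2,0],[0,0,0.1,0],[0,0,0,0],[0,0,0,0]]]' 1 40; python3 - <<'E'
from h import *
print(sense()['tool_pos'],sense()['tcp_rot'])
E
```

```text
time: 47.4
tool_pos: [454.1, -383.1, 140.3]
tcp_rot: [-174.2, -0.5, -90.0]
ft_force: [-0.6, 0.1, 0.3]
finger_gap: 85.4
[ 454.13873377 -383.1317563   140.28928536] [-174.21687809   -0.45047709  -90.03188949]
```

Position good (0.7 mm, 1.1 mm). Close.

```bash
python3 -m pendant '[[[0,0,0,0],[0,0,0,0],[0,0,0,0],[0,0,0,0],[0,0,0,0],[0,0,0,0],[0,0,0,0],[0,0,0,0],[0,0,0,0],[0,0,0,0]]]' -1 50; python3 -m pendant '[[[0,0,-0.2,0],[0,0,-0.5,0],[0,-0.1,-0.9,0],[0,-0.1,-1,0],[0,-0.1,-1,0],[0,-0.1,-1,0],[0,-0.1,-1,0],[0,-0.1,-1,0],[-0.2,0,-0.9,0],[-0.4,0,-0.6,0]]]' -1 50
```

```text
time: 48.23
tool_pos: [454.5, -383.7, 141.8]
tcp_rot: [-174.1, -0.5, -90.0]
ft_force: [-1.0, -1.0, -0.6]
finger_gap: 33.2
time: 49.07
tool_pos: [447.0, -368.6, 312.8]
tcp_rot: [-174.4, -0.3, -90.1]
ft_force: [0.9, 0.8, -1.5]
finger_gap: 32.9
```

```bash
python3 -m pendant '[[[-0.7,0,-0.1,0],[-0.9,-0.05,0,0],[-1,-0.05,0,0],[-1,-0.05,0,0],[-1,-0.05,0,0],[-1,-0.05,0,0],[-1,-0.05,0,0],[-1,-0.05,0,0],[-1,-0.05,0,0],[-1,-0.05,0,0]]]' -1 50; python3 -m pendant '[[[-1,-0.05,0,0],[-1,-0.05,0,0],[-1,-0.05,0,0],[-1,-0.05,0,0],[-1,-0.05,0,0],[-1,-0.05,0,0],[-1,-0.05,0,0],[-1,-0.05,0,0],[-1,-0.05,0,0],[-1,-0.05,0,0]]]' -1 50
```

```text
time: 49.9
tool_pos: [454.6, -168.3, 324.8]
tcp_rot: [-173.9, -0.7, -90.4]
ft_force: [0.1, 0.4, -1.2]
finger_gap: 32.8
time: 50.73
tool_pos: [460.7, 45.3, 327.8]
tcp_rot: [-173.7, -0.7, -90.4]
ft_force: [0.2, 0.2, -1.2]
finger_gap: 33.3
```

```bash
python3 -m pendant '[[[-1,-0.1,0,0],[-1,-0.1,0,0],[-1,-0.1,0,0],[-1,-0.1,0,0],[-0.9,-0.1,0,0],[-0.7,-0.1,0,0],[-0.5,-0.1,0,0],[-0.2,0,0,0],[0,0,0,0],[0,0,0,0]]]' -1 50; python3 -m pendant '[[[0,0,0.1,0],[0,0,0.1,0],[0,0,0,0],[0,0,0,0],[0,0,0,0],[0,0,0,0],[0,0,0,0],[0,0,0,0],[0,0,0,0],[0,0,0,0]]]' -1 50; python3 - <<'E'
from h import *
print(sense()['tool_pos'],sense()['tcp_rot'])
cv2.imwrite('pics/w8.png',snapshot('wrist')[:,:,::-1])
E
```

```text
time: 51.57
tool_pos: [470.1, 183.1, 331.4]
tcp_rot: [-173.6, -0.5, -90.0]
ft_force: [0.6, -0.0, -1.4]
finger_gap: 33.0
time: 52.4
tool_pos: [470.8, 179.3, 327.3]
tcp_rot: [-173.6, -0.6, -90.3]
ft_force: [0.1, -0.2, -2.2]
finger_gap: 33.0
[470.80445225 179.31787071 327.2928522 ] [-173.55848341   -0.59797523  -90.30581581]
```

View pics/w8.png

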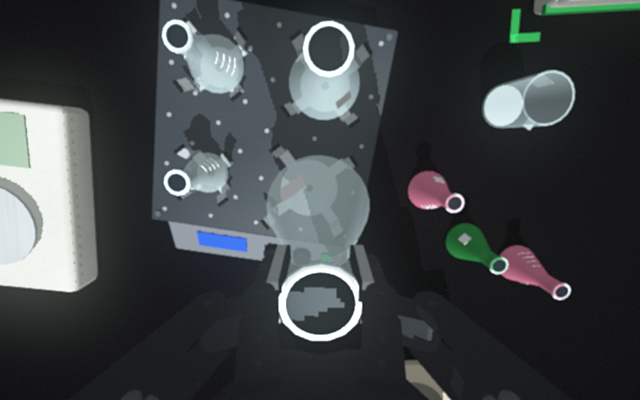

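Flask500 is held over clamp500 (rim (320,302), base about (318,205)). The other three are seated, at (215,65), (205,172) and (325,85).

```bash
python3 - <<'E'
from h import *
s=sense();print(wplane((320,302),365.5,s))
R=Ro.from_euler('xyz',s['tcp_rot'],degrees=True).as_matrix();print(R[:,2].round(3))
E
```

```text
[468.22599275 179.9058329  365.5       ]
[ 0.112 -0.011 -0.994]
```

```bash
python3 -m pendant '[[[-0.25,0.02,0,0],[-0.25,0.03,0.2,0],[-0.1,0.03,0.3,0],[0,0.03,0.4,0],[0,0.02,0.4,0],[0,0,0.4,0],[0,0,0.2,0],[0,0,0.1,0],[0,0,0,0],[0,0,0,0]]]' -1 50
```

```text
time: 53.28
tool_pos: [471.9, 192.3, 280.4]
tcp_rot: [-173.8, -0.7, -90.3]
ft_force: [0.6, 0.3, -1.0]
finger_gap: 33.0
```

```bash
python3 -m pendant '[[[0.05,0.02,0,0],[0,0.02,0.2,0],[0,0.02,0.3,0],[0,0.02,0.3,0],[0,0.02,0.3,0],[0,0.01,0.25,0],[0,0,0.15,0],[0,0,0.05,0],[0,0,0,0],[0,0,0,0]]]' -1 50;python3 - <<'E'
from h import *
im=snapshot('side')
cv2.imwrite('pics/s10.png',cv2.resize(im[60:200,240:420],None,fx=4,fy=4,interpolation=cv2.INTER_CUBIC)[:,:,::-1])
im=snapshot('scene')
cv2.imwrite('pics/sc10.png',cv2.resize(im[190:340,335:500],None,fx=4,fy=4,interpolation=cv2.INTER_CUBIC)[:,:,::-1])
E
```

```text
time: 54.12
tool_pos: [473.5, 190.6, 246.6]
tcp_rot: [-173.7, -0.6, -90.3]
ft_force: [-0.2, -0.6, -2.1]
finger_gap: 33.0
```

View pics/s10.png

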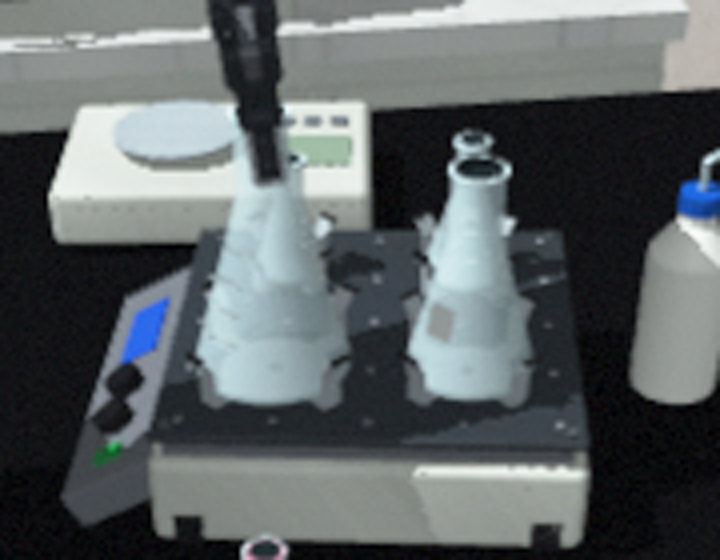

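View pics/sc10.png

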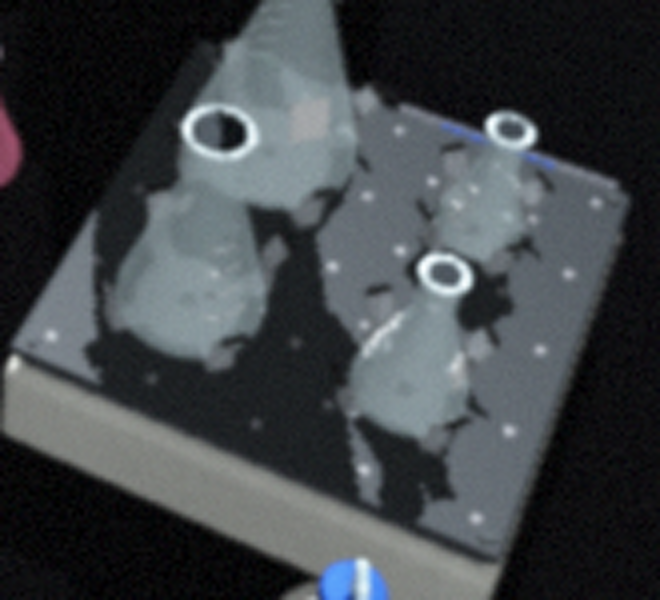

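Flask500 is between its prongs and about 2 mm above its seat. I finish lowering.

```bash
python3 -m pendant '[[[0,0.03,0.05,0],[0,0.01,0.05,0],[0,0,0.03,0],[0,0,0,0],[0,0,0,0],[0,0,0,0],[0,0,0,0],[0,0,0,0],[0,0,0,0],[0,0,0,0]]]' -1 50;python3 - <<'E'
from h import *
for i in range(4):
  s=sense();print(s['ft_force'],s['tool_pos'],s['tcp_rot']);im=snapshot('side')
E
```

```text
time: 55.05
tool_pos: [473.8, 190.9, 245.4]
tcp_rot: [-173.5, -0.6, -90.3]
ft_force: [0.3, -0.5, -2.0]
finger_gap: 33.0
[ 0.33016035 -0.5157768  -1.99885652] [473.77941835 190.88872947 245.43115532] [-173.53592104   -0.58985857  -90.28333039]
[ 0.21258631 -0.11880426 -2.48326226] [473.7949637  190.90877673 245.45168863] [-173.53397259   -0.58660581  -90.27991093]
[-0.31593982  0.29425118 -1.20324516] [473.77282334 190.90810589 245.43297036] [-173.53478717   -0.58960431  -90.27967426]
[-0.01621564 -1.09233946 -1.85087668] [473.74946619 190.89735496 245.38723637] [-173.53989314   -0.58907745  -90.28043647]
```

```bash
python3 -m pendant '[[[0,0.05,0.06,0],[0,0.02,0.05,0],[0,0,0.02,0],[0,0,0,0],[0,0,0,0],[0,0,0,0],[0,0,0,0],[0,0,0,0],[0,0,0,0],[0,0,0,0]]]' -1 50;python3 - <<'E'
from h import *
for i in range(4):
  s=sense();print(s['ft_force'],s['tool_pos'],s['tcp_rot']);im=snapshot('side')
E
```

```text
time: 56.08
tool_pos: [473.8, 191.0, 245.1]
tcp_rot: [-173.3, -0.6, -90.3]
ft_force: [0.4, -1.1, 1.6]
finger_gap: 33.0
[ 0.43332966 -1.08019654  1.59399049] [473.80666648 190.95811926 245.05244401] [-173.29951603   -0.55095355  -90.28643891]
[-0.67954644 -1.04678765  0.77296559] [473.82856984 190.96079768 245.07452514] [-173.29426063   -0.55095021  -90.2855555 ]
[-0.14670757 -0.8804693   0.5948523 ] [473.7957735  190.95324034 245.01936368] [-173.30048574   -0.55303951  -90.28817426]
[-0.78297348 -0.43904485  1.37809791] [473.8107276  190.96457964 245.07089102] [-173.29535917   -0.55080705  -90.28656213]
```

Contact: force went from −1.9 to +1 N at the expected height. Release and retreat upward.

```bash
python3 -m pendant '[[[0,0,0,0],[0,0,0,0],[0,0,0,0],[0,0,0,0],[0,0,0,0],[0,0,-0.2,0],[0,0,-0.4,0],[0,0,-0.6,0],[0,0,-0.8,0],[0,0,-0.8,0]]]' 1 50; python3 -m pendant '[[[0,0,-0.8,0],[0.2,0,-0.6,0],[0.6,0,-0.2,0],[1,0,0,0],[1,0,0,0],[1,0,0,0],[1,0,0,0],[1,0,0,0],[1,0,0,0],[1,0,0,0]]]'; python3 -m pendant '[[[1,0,0,0],[1,0,0,0],[1,0,0,0],[1,0,0,0],[0.6,0,0,0],[0.2,0,0,0],[0,0,0,0],[0,0,0,0],[0,0,0,0],[0,0,0,0]]]'; python3 - <<'E'
from h import *
a=snapshot('side');b=snapshot('scene')
cv2.imwrite('pics/s11.png',cv2.resize(a[60:200,240:420],None,fx=4,fy=4,interpolation=cv2.INTER_CUBIC)[:,:,::-1])
cv2.imwrite('pics/s11f.png',a[:,:,::-1])
cv2.imwrite('pics/sc11.png',cv2.resize(b[140:300,160:510],None,fx=2.2,fy=2.2,interpolation=cv2.INTER_CUBIC)[:,:,::-1])
E
```

```text
time: 57.12
tool_pos: [464.9, 191.1, 300.1]
tcp_rot: [-173.7, -0.7, -90.3]
ft_force: [0.1, -0.4, -0.1]
finger_gap: 85.1
time: 57.95
tool_pos: [460.9, 29.6, 349.9]
tcp_rot: [-172.7, -0.5, -89.9]
ft_force: [-0.8, 0.7, -0.1]
finger_gap: 85.4
time: 58.78
tool_pos: [457.6, -78.2, 355.3]
tcp_rot: [-172.5, -0.7, -90.2]
ft_force: [0.5, -0.2, 0.2]
finger_gap: 85.4
```

View pics/s11.png

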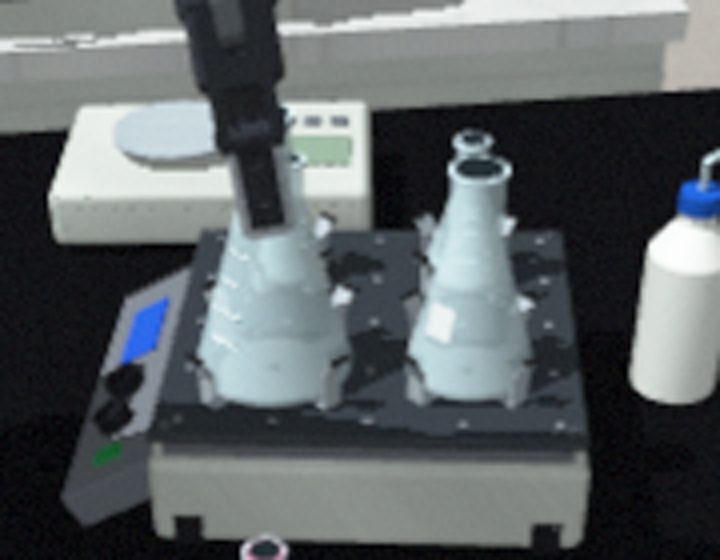

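View pics/s11f.png

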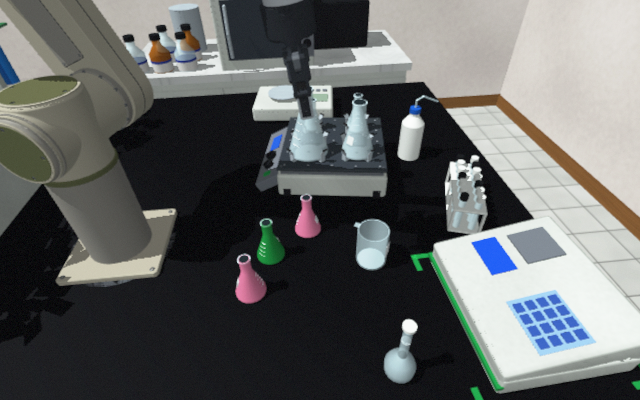

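View pics/sc11.png

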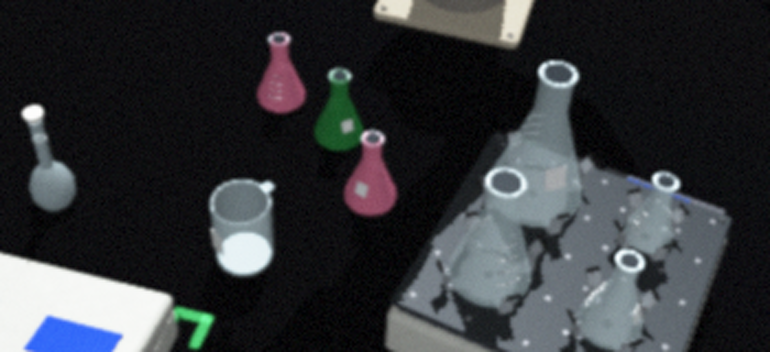

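All four flasks stand in their clamps, and the beaker, volumetric flask and look-alikes are untouched. One numeric check of rims against seats before handing in.

```bash
python3 - <<'E'
from h import *
sc=lambda u,v:((u+.5)/2.2-.5+160,(v+.5)/2.2-.5+140)
for n,u,h,c in(('500',(558,74),283,(471.3,191.3)),('250',(506,183),248,(600.5,170.5)),('100',(629,262),208,(622.4,298)),('50',(665,182),193,(493,319.4))):
    print(n,(plane('scene',sc(*u),h)[:2]-c).round(1))
E
```

```text
500 [3.3 0.1]
250 [3.7 0.9]
100 [4.4 0.5]
50 [4.4 0.8]
```

```bash
python3 - <<'E'
from bench import *
print(hand_in())
E
```

```text
the job is handed in; nothing more can be done
None
```

All four conical flasks are standing in the clamps of their own sizes on the shaker platform, and I handed the job in at about 59 s of the 115 s allowed. I took each one by the neck, lowered it until the clamp carried its weight (about 1–2 N of contact) and only then let go. The beaker, the volumetric flask and the pink and green flasks were left where they stood.

- **Seating:** the scene and side pictures taken after the last release show all four upright between their prongs. Each flask met its seat within about 0.5 mm of the height I had worked out beforehand.
- **Final rim check:** seen from the scene camera alone, the rims sat 3–4 mm (x) and under 1 mm (y) from the clamp centres. That camera read about 2 mm high in x in the earlier measurements, so I put the real offset at about 1–2 mm.
- **Tool tilt:** the tool gradually tilted during the job, to about 7° at the end. Each flask still stood within about 1.2° of upright in the gripper when released, but the drift was never corrected.

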